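Load the bench balance with its check weights and store the span

TASK

Load the bench balance for its span check: set the larger flat steel weight down in the middle of the pan and lay the smaller flat weight centred on top of it, without dropping either. With the stack standing by itself, press the balance's round key gently, just until it clicks and no further, and let it come back up; leave the things round about where they are.

Things in the scene. Friction and masses are not known exactly. Their poses are not given: they have to be found in the camera images.
- balance: The bench balance: light grey instrument 215 mm deep (x) and 160 mm wide (y), standing firm on the bench. Rear housing 40 mm high under the round pan; low front deck, 28 mm high, with a dark display and one key, facing the robot more or less. Origin: centre of its footprint on the bench; x points from its front to its back, y to its left seen from the front, z up.
- pan_center (a point): Middle of the top face of the pan: a flat round stainless plate 118 mm across with a thin circle 80 mm across marked on it. It lies 35 mm behind the balance's origin (+x) and 52 mm above the bench. Axes as balance.
- key_top (a point): Centre of the top of the balance's only key, round, dark grey, 25 mm across, left of the display as seen from the front: 78 mm in front of the balance's origin (-x) and 48 mm to the left (+y). At rest 41.4 mm above the bench, 13 mm above the deck; the point moves with the key. The display housing beside it rises to 41 mm above the bench. Axes as balance.
- key (a joint): Travel of the key in m: 0 up, 0.008 on its hard stop, growing as it is pressed straight down. Dome spring: the force grows to 3.7 N at 1.6 mm, then the key clicks and it drops to 1.5 N at 4.5 mm; then it stiffens: 4.7 N at 6 mm, 8 N at 6.5 mm, 21 N at 7.5 mm. Clicked past 2.5 mm. Comes back up by itself; more than 25 N would harm it, so press at 15 mm/s or slower.
- weight_large: The larger check weight: a plain flat steel disc, 68 mm in diameter, 17.5 mm thick, 0.5 kg, lying flat on a thin dark pad. Origin: centre of its underside; z up.
- weight_large_center (a point): Centre of the larger weight, 8.75 mm above its underside.
- weight_small: The smaller check weight: a plain flat steel disc, 60 mm in diameter, 9 mm thick, 0.2 kg, lying flat on the same pad. Origin: centre of its underside; z up.
- weight_small_center (a point): Centre of the smaller weight, 4.5 mm above its underside.
- pad: Thin dark brown pad, 210 x 120 mm and 3 mm thick, fixed to the bench to the left of the balance; the two weights lie side by side on it, either one the nearer. Origin: centre of its underside.
- tape_roll: Bystander, not to be disturbed: roll of masking tape, 61 mm in diameter, 18 mm high, with a hole. Origin: centre of its underside.
- felt_wheel: Bystander, not to be disturbed: brown felt polishing wheel, 50 mm in diameter, 9 mm high. Origin: centre of its underside.
- wax_tin: Bystander, not to be disturbed: small round tin, 50 mm in diameter, 30 mm high. Origin: centre of its underside.
Not all that is in view belongs to the job. What is shaped like the weight_small but purple is not meant.

How it is judged:
By the outcome, as a careful person would: the job done as asked, in the order asked, and still so for the second after the job is handed in, with the robot touching nothing.
It also fails if it takes over 64 s, if anything falls off the work surface, if the arm or the gripper's body presses on something with over 40 N, if the wrist force passes 120 N, or if a joint passes its speed limit or range.

ROBOT

A 7-joint arm with a two-finger parallel gripper is mounted at the origin on a cart in front of the work surface, level with it; the furniture and walls round the work are solid. World frame = base frame: x ahead of the robot, y to its left, z up, the work surface at z = 0. Lengths are in m, angles in rad, forces in N, time in s.
With the tool pointing down it reaches from about 0.4 to 0.85 m from the base axis. Payload 10.4 kg.
Tool frame: the origin (TCP) lies midway between the tips of the shut fingers; the grasp point (between the pads) lies 19 mm behind it; z points along the fingers, y is the direction in which the jaws open and shut (so a half turn about z gives the same grasp; the last joint's range is limited). The gripper opens to 87 mm and grips with 3 to 60 N. Pads are 19 mm wide; open, the fingers measure 117 mm over their backs; the gripper's body (75 mm by 190 mm) begins 51 mm behind the grasp point.
Start: joints at [-1.339, 0.332, -0.065, 1.46, 0.022, 1.35, -0.088], TCP at [0.158, 0.605, 0.183] pointing down, gripper open.
Joint ranges: [-2.6, 2.6], [-0.5, 2.12], [-1.47, 1.34], [0.16, 2.42], [-1.27, 4.41], [0.06, 2.06], [-2.6, 2.6]. Speed limits (rad/s): [2.22, 2.22, 2.79, 2.79, 3.14, 3.14, 3.14].

INTERFACE

Orientations are given as a 3x3 rotation matrix whose columns are the frame's x, y, z axes.
In Python, from rig import ctrl gives the robot as it stands.
- The arm moves only by the tool play_rows, never from a script. Its arguments are lists of equal length, an entry for each row: "dp": the shift along the world's x, y, z in m, a list of three; "yaw": the turn about the world's z in rad. In form: {"dp": [[tx, ty, tz], ...], "yaw": [yaw, ...]}. A call has 1 to 8 rows; each row shifts and turns the commanded pose from where the row before left it; what a row does not reach is not made up. A row lasts 1/8 s, in which the tool goes at most 62.5 mm and 10.7 degrees, less where a joint would pass 70% of its speed; a pose out of reach is approached as far as the arm can. A call with a gripper value outside its range is refused whole. "hand" is the finger opening in m, from 0 to 0.087, set as the call begins (left out, the last holds). The fingers move at their own pace and stop on an object; the grip force is fixed at half the most. Time passes only in rows, so rows that do not move let the fingers close. It gives the time, the measured TCP pose, the force and the opening at its end, in the units of the state.
- ctrl.get_obs(): the state, without advancing time (a new reading comes with each control period).
- ctrl.get_image(name): name is "side" or "top"; returns (picture, depth): 420x560x3 uint8, blue, green, red; 420x560 float32, m along the optical axis (not along the pixel's ray), 0 where there is no reading.
- ctrl.get_calibration(name): a dict with "vertical_fov" (degrees; the focal length in pixels is half the picture's height over the tangent of half this angle, whatever the lens; pixels are square), "cx", "cy" (the principal point, pixels), "world_from_camera" (4x4, takes a point from camera to world coordinates). Camera axes: x right, y up, looking along -z (the intrinsics and any distortion apply to the point x, -y, -z); pixel columns grow to the right and rows downward; lengths in m; the calibration is good to about 2 mm. A picture is of the moment at which its call begins. get_calibration takes no time and is no camera call.
- ctrl.sign_off(): hands the job in, once; it reports no verdict.
The state is a dict: "t": time; "joint_positions": joint angles; "dq": joint speeds; "joint_efforts": joint torques, N m; "ee_pos": TCP position; "tcp_rot": TCP orientation; "wrist_force": force on the tool from outside, world axes, zero at the start; "moment": the same for the moment, N m; "opening": finger opening in m.
Only numpy, scipy, OpenCV 4.12 (cv2) and the standard library are available. Lean on these libraries where they do the work, as an engineer would, in place of code of your own. Each camera call takes 0.05 s, during which the arm holds its last target.

## Working session

There is one attempt and no reset: what is moved stays moved. The work goes in short steps, Python scripts to look and compute and a tool call to move; the robot and the scene stay as the last step left them, time stands still between calls to the robot, and variables do not carry over. Pictures are saved under pics/ and viewed, and the job is handed in when it is done.

Besides the shell and the picture viewer there is one more tool, called after "Emit:" by a JSON object that holds its "api" and its "payload". play_rows: Moves the arm, as the interface text tells. Its arguments: {"type":"object","properties":{"dp":{"type":"array","items":{"type":"array","items":{"type":"number"}}},"yaw":{"type":"array","items":{"type":"number"}},"hand":{"type":"number"}},"required":["dp","yaw"]}

```bash
ls; mkdir -p pics; cat > h.py <<'E'
import numpy as np, cv2
from rig import ctrl
def save(n,tag):
    im,d=ctrl.get_image(n); cv2.imwrite(f'pics/{tag}.png',im); np.save(f'pics/{tag}.npy',d); return im,d
def K(n):
    c=ctrl.get_calibration(n); return c
E
python3 - <<'E'
from h import *
for n in('top','side'):
    im,d=save(n,n+'0'); c=K(n); print(n,{k:(np.round(v,4).tolist() if hasattr(v,'shape') else v) for k,v in c.items()})
o=ctrl.get_obs(); print(o)
E
```

```text
pics
top {'vertical_fov': 48.95348086598767, 'cx': 280.5030752598306, 'cy': 207.7051752403109, 'world_from_camera': [[0.0176, 0.9919, -0.1262, 0.425], [-0.9992, 0.013, -0.0367, -0.2207], [-0.0347, 0.1267, 0.9913, 0.9357], [0.0, 0.0, 0.0, 1.0]]}
side {'vertical_fov': 45.3887703801909, 'cx': 275.9436209170041, 'cy': 211.14522576435186, 'world_from_camera': [[-0.9084, 0.3223, -0.2663, 0.2328], [-0.4179, -0.7165, 0.5586, 0.4854], [-0.0108, 0.6187, 0.7855, 1.0128], [0.0, 0.0, 0.0, 1.0]]}
{'t': 0.1, 'joint_positions': array([-1.33861892,  0.33279896, -0.06473943,  1.46083143,  0.02155668,
        1.3499    , -0.08849149]), 'dq': array([-0.00014517, -0.00269955, -0.00030022, -0.00239646, -0.00086924,
        0.00069662, -0.00168359]), 'joint_efforts': array([ 1.06277632e-03, -6.24541283e+01,  2.44129635e-02, -3.90719569e+01,
       -6.14883215e-02,  3.66602652e-02,  5.99719510e-05]), 'ee_pos': array([0.15738688, 0.60445965, 0.18255205]), 'tcp_rot': array([[-9.67733263e-01,  2.51976651e-01, -3.13299724e-04],
       [ 2.51976846e-01,  9.67732513e-01, -1.20508752e-03],
       [-4.63586849e-07, -1.24514755e-03, -9.99999225e-01]]), 'wrist_force': array([0.51218168, 0.075386  , 0.8364165 ]), 'moment': array([ 0.02152619, -0.00971513, -0.02856374]), 'opening': 0.0870777613721503}
```

View pics/top0.png

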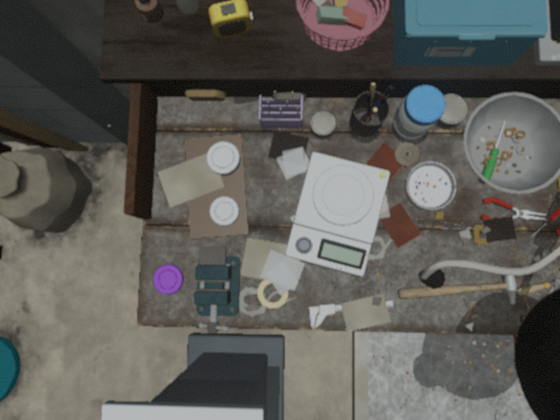

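View pics/side0.png

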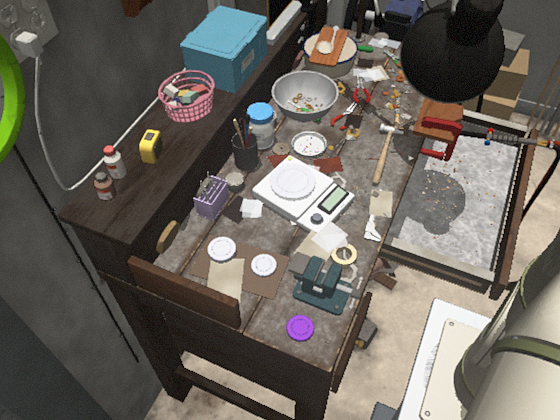

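```bash
cat >> h.py <<'E'
def world(n,d):
    c=ctrl.get_calibration(n); T=c['world_from_camera']; h,w=d.shape
    f=h/2/np.tan(np.radians(c['vertical_fov'])/2)
    u,v=np.meshgrid(np.arange(w),np.arange(h))
    P=np.stack([(u-c['cx'])/f*d,-(v-c['cy'])/f*d,-d],-1)
    return P@T[:3,:3].T+T[:3,3]
def proj(n,p):
    c=ctrl.get_calibration(n); T=c['world_from_camera']
    f=210/np.tan(np.radians(c['vertical_fov'])/2)
    q=(np.asarray(p)-T[:3,3])@T[:3,:3]
    return c['cx']+f*q[...,0]/-q[...,2], c['cy']-f*q[...,1]/-q[...,2]
E
python3 - <<'E'
from h import *
d=np.load('pics/top0.npy');P=world('top',d)
for n,(u,v) in dict(w1=(223,157),w2=(224,210),pad=(240,185),pad2=(200,225),purple=(168,279),pan=(343,194),key=(304,245),disp=(342,253),bench=(280,215),bench2=(300,310),bench3=(460,200),bench4=(150,310),vise=(213,275),vise2=(232,290),tape=(264,303),tin=(323,123),cup=(368,108),basket=(281,110),jar=(425,105),pcard=(190,180),lwall=(139,150),felt=(406,153), backl=(250,65),tin2=(452,108)).items(): print(n,np.round(P[v,u],3))
im=cv2.imread('pics/top0.png')
cv2.imwrite('pics/c1.png',cv2.resize(im[120:330,140:400],None,fx=3,fy=2.85,interpolation=cv2.INTER_CUBIC))
im=cv2.imread('pics/side0.png')
cv2.imwrite('pics/c2.png',cv2.resize(im[150:345,180:360],None,fx=3,fy=3,interpolation=cv2.INTER_CUBIC))
E
```

```text
w1 [ 0.645 -0.067  0.019]
w2 [ 0.536 -0.072  0.014]
pad [ 0.589 -0.102  0.006]
pad2 [ 0.506 -0.022  0.003]
purple [0.396 0.037 0.008]
pan [ 0.566 -0.308  0.051]
key [ 0.467 -0.234  0.043]
disp [ 0.453 -0.308  0.037]
bench [ 0.529 -0.185 -0.   ]
bench2 [ 0.34  -0.228  0.001]
bench3 [ 0.565 -0.549  0.   ]
bench4 [ 0.333  0.073 -0.002]
vise [ 0.407 -0.068  0.089]
vise2 [ 0.377 -0.093  0.014]
tape [ 0.425 -0.221  0.936]
tin [ 0.714 -0.27   0.03 ]
cup [ 0.722 -0.35   0.099]
basket [ 0.743 -0.184  0.024]
jar [ 0.724 -0.452  0.111]
pcard [0.599 0.002 0.006]
lwall [0.638 0.079 0.098]
felt [ 0.661 -0.442  0.   ]
backl [ 0.751 -0.14   0.219]
tin2 [ 0.745 -0.527  0.035]
```

View pics/c1.png

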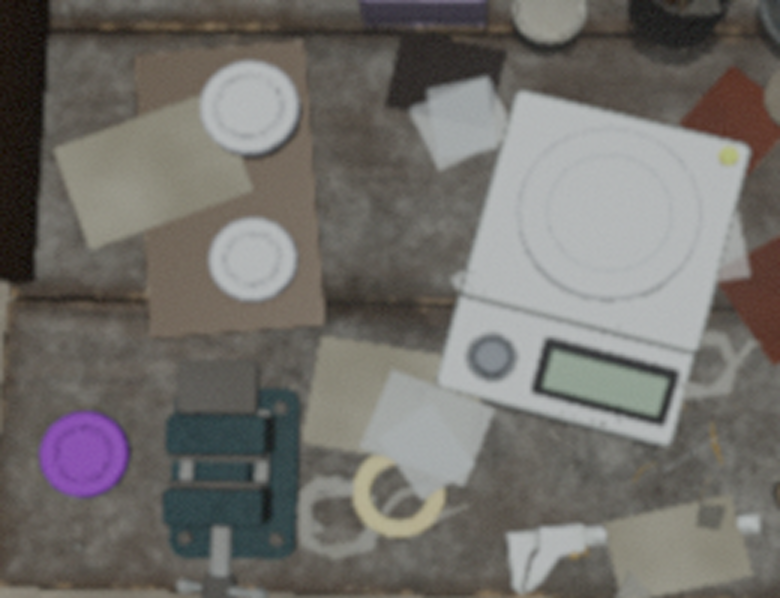

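View pics/c2.png

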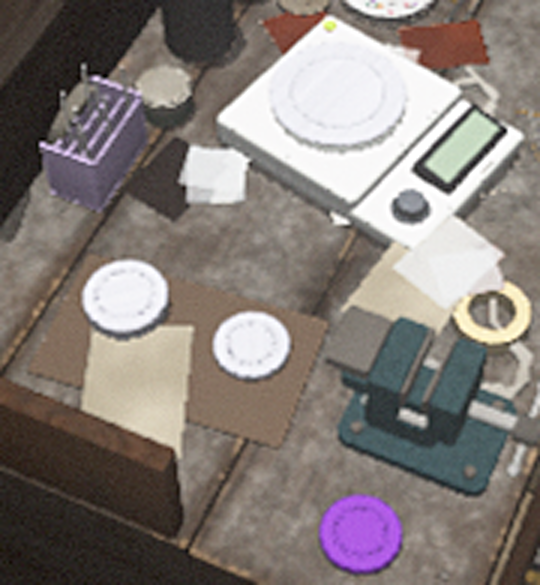

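```bash
cat >> h.py <<'E'
def rayz(n,uv,z):
    c=ctrl.get_calibration(n); T=c['world_from_camera']
    f=210/np.tan(np.radians(c['vertical_fov'])/2)
    uv=np.asarray(uv,float)
    r=np.stack([(uv[...,0]-c['cx'])/f,-(uv[...,1]-c['cy'])/f,-np.ones(uv.shape[:-1])],-1)@T[:3,:3].T
    s=(z-T[2,3])/r[...,2]
    return T[:3,3]+r*s[...,None]
def ortho(n,im,x0,x1,y0,y1,z,s=0.0005):
    # rows: x decreasing ; cols: y decreasing
    xs=np.arange(x1,x0,-s); ys=np.arange(y1,y0,-s)
    Y,X=np.meshgrid(ys,xs); u,v=proj(n,np.stack([X,Y,np.full_like(X,z)],-1))
    return cv2.remap(im,u.astype(np.float32),v.astype(np.float32),cv2.INTER_CUBIC)
def circle(n,im,cx,cy,z,r,thr):
    """threshold disc in ortho, return centre,r"""
    s=.0005;w=r+.02
    o=ortho(n,im,cx-w,cx+w,cy-w,cy+w,z,s); g=cv2.GaussianBlur(o.min(2),(0,0),2)
    m=(g>thr).astype(np.uint8); m=cv2.morphologyEx(m,cv2.MORPH_OPEN,np.ones((15,15)))
    cs,_=cv2.findContours(m,cv2.RETR_EXTERNAL,cv2.CHAIN_APPROX_NONE)
    k=max(cs,key=cv2.contourArea); e=cv2.fitEllipse(k)
    return cx+w-e[0][1]*s, cy+w-e[0][0]*s, np.array(e[1])*s/2, o, m*255
E
python3 - <<'E'
from h import *
T=cv2.imread('pics/top0.png');S=cv2.imread('pics/side0.png')
rows=[]
for n,im in(('top',T),('side',S)):
    for nm,x,y,z,r in(('L',.645,-.067,.0205,.034),('S',.536,-.072,.012,.03)):
        for thr in(150,175):
            a=circle(n,im,x,y,z,r,thr); print(n,nm,thr,np.round(a[:3][0],4),np.round(a[1],4),np.round(a[2],4))
        rows.append(cv2.resize(np.hstack([a[3],cv2.cvtColor(a[4],cv2.COLOR_GRAY2BGR)]),(400,200)))
cv2.imwrite('pics/o1.png',np.vstack(rows[:2]+rows[2:]))
b=[]
for n,im in(('top',T),('side',S)):
    b.append(cv2.resize(ortho(n,im,.40,.66,-.42,-.18,.052,.0007),(400,433)))
cv2.imwrite('pics/o2.png',np.hstack(b))
# pan by depth
for n in('top','side'):
    P=world(n,np.load(f'pics/{n}0.npy'));q=P.reshape(-1,3)
    q=q[(abs(q[:,0]-.566)<.09)&(abs(q[:,1]+.308)<.09)]
    print(n,np.histogram(q[:,2],bins=np.arange(.03,.06,.002)))
    p=q[q[:,2]>.047]; c,r=cv2.minEnclosingCircle(p[:,:2].astype(np.float32)); print(c,r,p.mean(0),np.sqrt(len(p)))
E
```

```text
top L 150 0.6443 -0.0663 [0.0322 0.0328]
top L 175 0.6449 -0.0664 [0.0185 0.0194]
top S 150 0.5357 -0.0713 [0.0284 0.0284]
top S 175 0.5357 -0.0712 [0.0145 0.0151]
side L 150 0.6416 -0.0659 [0.0337 0.0344]
side L 175 0.6416 -0.0659 [0.0331 0.0337]
side S 150 0.5331 -0.0707 [0.0299 0.0301]
side S 175 0.5331 -0.0708 [0.0292 0.0294]
top (array([  64,   34,  107,  550, 1344, 1010,  189,    8,   17,  316, 1222,
       1083,  215,   11]), array([0.03 , 0.032, 0.034, 0.036, 0.038, 0.04 , 0.042, 0.044, 0.046,
       0.048, 0.05 , 0.052, 0.054, 0.056, 0.058]))
(0.5659205317497253, -0.30768081545829773) 0.059083256870508194 [ 0.56523441 -0.30748     0.05185809] 53.50700888668698
side (array([ 53,  44, 121, 332, 529, 335,  93,  14,  42, 226, 501, 370,  82,
        10]), array([0.03 , 0.032, 0.034, 0.036, 0.038, 0.04 , 0.042, 0.044, 0.046,
       0.048, 0.05 , 0.052, 0.054, 0.056, 0.058]))
(0.563634991645813, -0.3053092956542969) 0.060086771845817566 [ 0.56261498 -0.30408343  0.05146556] 34.899856733230294
```

View pics/o1.png

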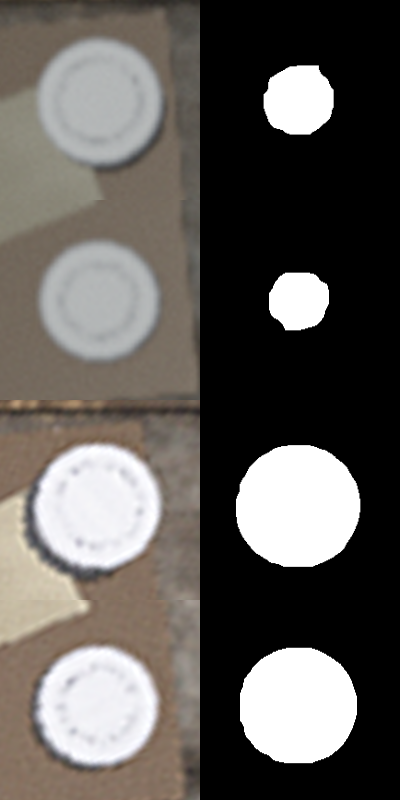

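View pics/o2.png

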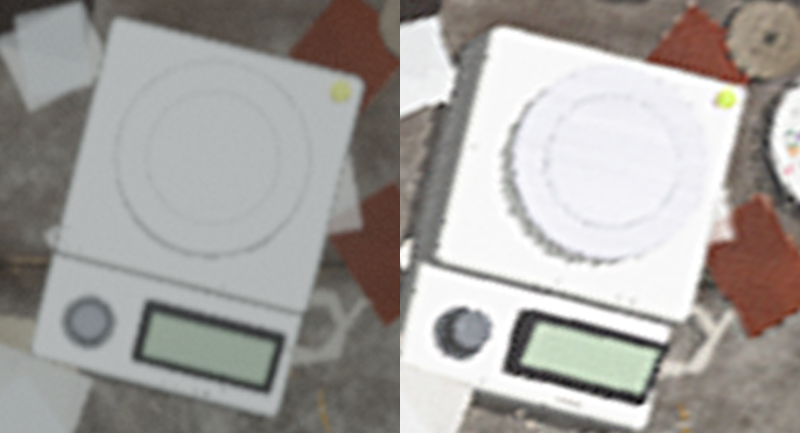

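```bash
python3 - <<'E'
from h import *
P=world('top',np.load('pics/top0.npy'))
for u,v in((60,190),(20,180),(40,215),(240,350),(240,390),(139,110),(139,200),(120,150),(100,80),(490,110),(430,270)): print((u,v),np.round(P[v,u],3))
print(proj('top',[0,0,0]),proj('side',ctrl.get_obs()['ee_pos']))
# height map max on y/x grid
q=P.reshape(-1,3)
for x in np.arange(.2,.85,.05):
    print(round(x,2),[ (round(float(s.max()),2) if len(s:=q[(abs(q[:,0]-x)<.025)&(abs(q[:,1]-y)<.025)&(q[:,2]<.9),2]) else None) for y in np.arange(.5,-.45,-.05)])
E
```

```text
(60, 190) [ 0.686  0.64  -0.686]
(20, 180) [ 0.699  0.717 -0.567]
(40, 215) [ 0.593  0.706 -0.685]
(240, 350) [ 0.118 -0.017 -0.804]
(240, 390) [ 0.113 -0.081 -0.278]
(139, 110) [0.712 0.079 0.108]
(139, 200) [0.544 0.078 0.085]
(120, 150) [ 0.888  0.511 -0.889]
(100, 80) [ 0.899  0.298 -0.198]
(490, 110) [ 0.743 -0.604  0.029]
(430, 270) [ 0.424 -0.328  0.555]
(np.float64(178.26769732699597), np.float64(488.7004395313087)) (np.float64(300.52488798899697), np.float64(764.5790128314194))
0.2 [-0.89, -0.89, -0.89, -0.89, -0.89, -0.89, -0.89, -0.89, -0.9, -0.89, -0.89, -0.89, -0.89, -0.89, -0.89, -0.89, -0.89, -0.13, -0.13]
0.25 [-0.89, -0.89, -0.89, None, None, None, None, None, None, None, None, None, None, None, None, None, None, -0.13, -0.13]
0.3 [-0.89, -0.88, -0.89, None, None, None, None, None, 0.0, 0.0, 0.0, 0.07, 0.08, 0.0, 0.0, 0.01, 0.03, 0.03, 0.02]
0.35 [-0.89, -0.89, -0.89, None, None, None, None, None, 0.0, 0.01, 0.02, 0.09, 0.1, 0.02, 0.03, 0.01, 0.02, 0.03, 0.03]
0.4 [-0.89, -0.89, -0.89, None, None, None, None, None, 0.01, 0.01, 0.02, 0.1, 0.09, 0.04, 0.04, 0.04, 0.53,
[... 281 characters left out ...]
9, None, None, None, None, None, 0.12, 0.01, 0.01, 0.02, 0.02, 0.01, 0.04, 0.06, 0.06, 0.06, 0.04]
0.6 [-0.89, -0.89, -0.89, None, None, None, None, None, 0.11, 0.01, 0.01, 0.02, 0.02, 0.01, 0.02, 0.06, 0.06, 0.06, 0.04]
0.65 [-0.89, None, None, None, None, None, None, None, 0.11, 0.01, 0.01, 0.03, 0.02, 0.01, 0.02, 0.04, 0.04, 0.04, 0.01]
0.7 [-0.89, None, None, None, None, None, None, None, 0.11, 0.01, 0.01, 0.02, 0.02, 0.1, 0.1, 0.07, 0.08, 0.18, 0.12]
0.75 [-0.88, None, None, None, None, None, None, None, 0.22, 0.22, 0.22, 0.22, 0.22, 0.22, 0.22, 0.28, 0.28, 0.33, 0.33]
0.8 [-0.89, None, None, None, None, None, None, None, 0.22, 0.26, 0.27, 0.22, 0.28, 0.28, 0.28, 0.29, 0.28, 0.33, 0.33]
```

```bash
python3 - <<'E'
from h import *
for n in('top','side'):
    P=world(n,np.load(f'pics/{n}0.npy')); m=(P[...,2]>.34)&(P[...,2]<.9)
    if n=='side': m&=(P[...,1]<.1)
    print(n,m.sum())
    k,l,st,c=cv2.connectedComponentsWithStats(m.astype(np.uint8))
    for i in range(1,k):
        if st[i,4]>30:
            q=P[l==i]; print(st[i],np.round(q.min(0),3),np.round(q.max(0),3))
            for u in range(st[i,0],st[i,0]+st[i,2],20):
                mm=(l==i)[:,u]; print(u,np.round(P[:,u][mm].mean(0),3),mm.sum())
E
```

```text
top 2344
[ 418  245  142   44 1442] [ 0.408 -0.443  0.507] [ 0.447 -0.325  0.568]
418 [ 0.42  -0.325  0.532] 2
438 [ 0.421 -0.341  0.533] 27
458 [ 0.431 -0.347  0.566] 6
478 [ 0.428 -0.364  0.564] 8
498 [ 0.426 -0.381  0.558] 8
518 [ 0.425 -0.4    0.551] 7
538 [ 0.43  -0.421  0.543] 9
558 [ 0.442 -0.441  0.537] 10
[545 328  15  92 902] [ 0.249 -0.545  0.34 ] [ 0.356 -0.525  0.363]
545 [ 0.302 -0.525  0.34 ] 1
side 24810
[    0     0   203   167 18505] [ 0.872 -0.536  0.34 ] [0.924 0.1   0.621]
0 [0.902 0.058 0.56 ] 108
20 [0.901 0.045 0.51 ] 151
40 [0.912 0.006 0.471] 158
60 [ 0.919 -0.047  0.456] 137
80 [ 0.919 -0.098  0.443] 119
100 [ 0.919 -0.154  0.431] 99
120 [ 0.919 -0.216  0.417] 79
140 [ 0.913 -0.276  0.407] 60
160 [ 0.919 -0.356  0.384] 42
180 [ 0.919 -0.437  0.365] 23
200 [ 0.919 -0.528  0.343] 3
[373   0  11  29 187] [ 0.407 -0.347  0.502] [ 0.429 -0.322  0.557]
373 [ 0.426 -0.336  0.523] 7
[ 410    0   94   67 5079] [ 0.187 -0.673  0.34 ] [ 0.4   -0.49   0.505]
410 [ 0.396 -0.606  0.341] 6
430 [ 0.347 -0.57   0.373] 50
450 [ 0.304 -0.55   0.398] 64
470 [ 0.263 -0.519  0.423] 65
490 [ 0.227 -0.547  0.421] 62
[ 505  228   55  106 1038] [0.071 0.033 0.341] [0.102 0.1   0.598]
505 [0.078 0.076 0.361] 15
525 [0.089 0.081 0.469] 39
545 [0.098 0.091 0.554] 7
```

Emit:
{"api": "play_rows", "payload": {"dp": [[0.03, -0.042, 0], [0.03, -0.042, 0], [0.03, -0.042, 0], [0.03, -0.042, 0], [0.03, -0.042, 0], [0.03, -0.042, 0], [0.03, -0.042, 0], [0.03, -0.042, 0]], "yaw": [0, 0, 0, 0, 0, 0, 0, 0], "hand": 0.087}}

```text
t: 1.1
ee_pos: [0.3981, 0.2673, 0.1831]
tcp_rot: [[-0.968, 0.252, -0.0], [0.252, 0.968, 0.0], [0.0, 0.0, -1.0]]
wrist_force: [0.5, 1.0, -0.0]
opening: 0.0872
```

Emit:
{"api": "play_rows", "payload": {"dp": [[0.0305, -0.0416, 0], [0.0305, -0.0416, 0], [0.0305, -0.0416, 0], [0.0305, -0.0416, 0], [0.0305, -0.0416, 0], [0.0305, -0.0416, 0], [0.0305, -0.0416, 0], [0.0305, -0.0416, 0]], "yaw": [0, 0, 0, 0, 0, 0, 0, 0]}}

```text
t: 2.1
ee_pos: [0.6422, -0.065, 0.1829]
tcp_rot: [[-0.968, 0.251, -0.0], [0.251, 0.968, 0.0], [0.0, 0.0, -1.0]]
wrist_force: [-0.0, 1.2, 0.4]
opening: 0.0869
```

Emit:
{"api": "play_rows", "payload": {"dp": [[0, 0, -0.03], [0, 0, -0.03], [0, 0, -0.03], [0, 0, -0.02], [0, 0, 0]], "yaw": [0, 0, 0, 0, 0]}}

```text
t: 2.72
ee_pos: [0.6405, -0.0638, 0.0719]
tcp_rot: [[-0.968, 0.252, -0.003], [0.252, 0.968, -0.0], [0.003, -0.001, -1.0]]
wrist_force: [-0.2, -0.2, -0.7]
opening: 0.0868
```

```bash
python3 - <<'E'
from h import *
for n in('top','side'): save(n,n+'1')
print(ctrl.get_obs()['ee_pos'],ctrl.get_obs()['joint_positions'], ctrl.get_obs()['wrist_force'])
a=cv2.imread('pics/side1.png')
cv2.imwrite('pics/c3.png',cv2.resize(a[100:360,100:360],None,fx=2.3,fy=2.3,interpolation=cv2.INTER_CUBIC))
E
```

```text
[ 0.64206156 -0.06405546  0.07420135] [-0.36229512  0.48862418  0.5232862   1.55972804 -0.25865238  1.16175811
  1.52942383] [ 0.72356667  0.64622982 -0.24535047]
```

View pics/c3.png

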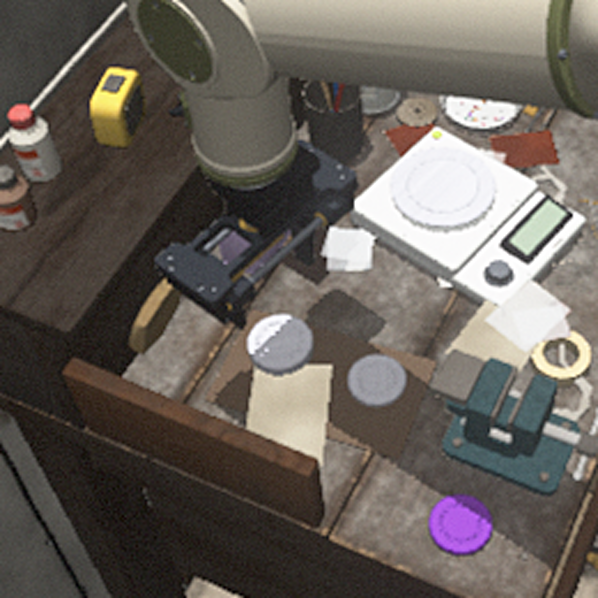

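View pics/top1.png

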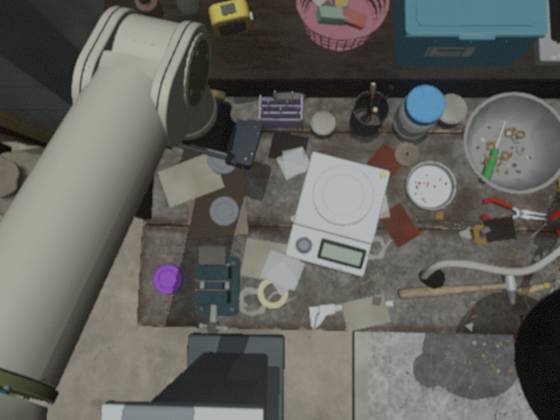

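Emit:
{"api": "play_rows", "payload": {"dp": [[0.001, -0.0015, -0.012], [0, 0, -0.012], [0, 0, -0.012], [0, 0, -0.012], [0, 0, -0.01], [0, 0, 0], [0, 0, 0]], "yaw": [0, 0, 0, 0, 0, 0, 0]}}

```text
t: 3.7
ee_pos: [0.6428, -0.0655, 0.0156]
tcp_rot: [[-0.968, 0.252, 0.001], [0.252, 0.968, 0.0], [-0.001, 0.0, -1.0]]
wrist_force: [0.3, 1.1, -0.2]
opening: 0.0869
```

```bash
python3 - <<'E'
from h import *
save('side','side2'); o=[]
for i in range(5): print(ctrl.get_obs()['ee_pos'],ctrl.get_obs()['wrist_force'])
a=cv2.imread('pics/side2.png')
cv2.imwrite('pics/c4.png',cv2.resize(a[170:300,150:290],None,fx=4.5,fy=4.5,interpolation=cv2.INTER_CUBIC))
E
```

```text
[ 0.64290387 -0.06555028  0.01578228] [-0.0183533   0.24367874  0.12055222]
[ 0.64290387 -0.06555028  0.01578228] [-0.0183533   0.24367874  0.12055222]
[ 0.64290387 -0.06555028  0.01578228] [-0.0183533   0.24367874  0.12055222]
[ 0.64290387 -0.06555028  0.01578228] [-0.0183533   0.24367874  0.12055222]
[ 0.64290387 -0.06555028  0.01578228] [-0.0183533   0.24367874  0.12055222]
```

View pics/c4.png

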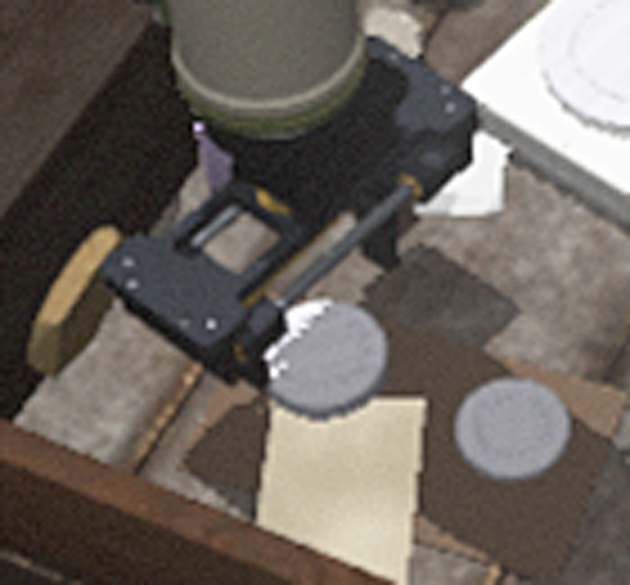

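Emit:
{"api": "play_rows", "payload": {"dp": [[0, 0, -0.005], [0, 0, -0.004], [0, 0, 0]], "yaw": [0, 0, 0]}}

```text
t: 4.12
ee_pos: [0.6422, -0.0654, 0.0058]
tcp_rot: [[-0.968, 0.252, -0.001], [0.252, 0.968, 0.0], [0.001, -0.0, -1.0]]
wrist_force: [0.1, 0.6, 0.5]
opening: 0.0864
```

Emit:
{"api": "play_rows", "payload": {"dp": [[0, 0, 0], [0, 0, 0], [0, 0, 0], [0, 0, 0], [0, 0, 0], [0, 0, 0]], "yaw": [0, 0, 0, 0, 0, 0], "hand": 0.055}}

```text
t: 4.88
ee_pos: [0.6425, -0.0655, 0.0063]
tcp_rot: [[-0.968, 0.252, 0.0], [0.252, 0.968, 0.0], [-0.0, 0.0, -1.0]]
wrist_force: [-0.1, -0.3, -0.7]
opening: 0.055
```

```bash
python3 - <<'E'
from h import *
save('side','side3');save('top','top3')
a=cv2.imread('pics/side3.png'); b=cv2.imread('pics/top3.png')
cv2.imwrite('pics/c5.png',np.hstack([cv2.resize(a[170:300,150:290],(500,464),interpolation=cv2.INTER_CUBIC),cv2.resize(b[110:230,150:260],(300,464*300//464),interpolation=cv2.INTER_CUBIC) if 0 else cv2.resize(b[110:230,180:258],(300,464),interpolation=cv2.INTER_CUBIC)]))
print(ctrl.get_obs()['opening'], proj('top',[.6425,-.0655,.02]),proj('side',[.6425,-.0655,.02]))
E
```

```text
0.054792125555236305 (np.float64(221.94717756024565), np.float64(157.85905787587453)) (np.float64(220.8652682744664), np.float64(247.8817537000715))
```

View pics/c5.png

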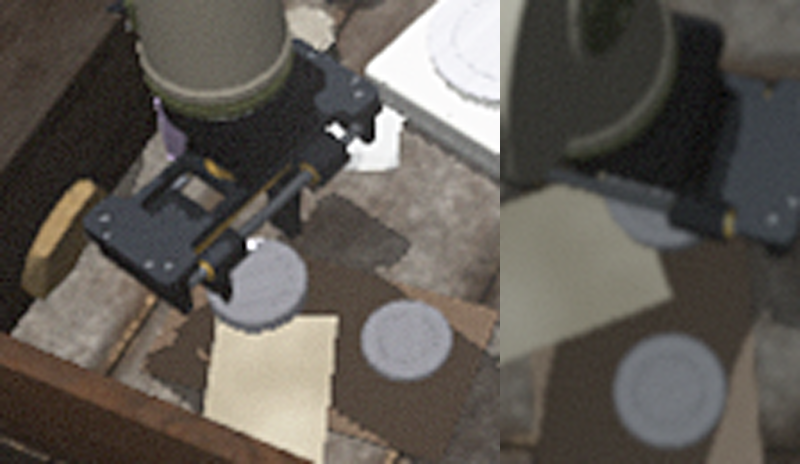

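```bash
python3 - <<'E'
from h import *
for t in('2','3'):
    im=cv2.imread(f'pics/side{t}.png');d=np.load(f'pics/side{t}.npy')
    P=world('side',d)
    q=P[170:300,150:290].reshape(-1,3); g=im[170:300,150:290].reshape(-1,3).max(1)
    s=(abs(q[:,0]-.6425)<.07)&(abs(q[:,1]+.0655)<.08)&(q[:,2]>.003)&(q[:,2]<.12)
    q=q[s]
    print(t)
    for z in np.arange(0.003,.11,.006):
        m=(q[:,2]>=z)&(q[:,2]<z+.006); print(round(z,3),m.sum(), np.round(q[m].min(0)[:2],3) if m.any() else '', np.round(q[m].max(0)[:2],3) if m.any() else '')
    m=(q[:,2]>.017)&(q[:,2]<.024); c=cv2.minEnclosingCircle(q[m][:,:2].astype(np.float32)); print(c)
im=cv2.imread('pics/side3.png');d=np.load('pics/side3.npy');P=world('side',d)
z=P[...,2]; v=np.clip(z/.15*255,0,255).astype(np.uint8)
cv2.imwrite('pics/z3.png',cv2.resize(np.hstack([im[170:300,150:290],cv2.applyColorMap(v,cv2.COLORMAP_JET)[170:300,150:290]]),(800,371),interpolation=cv2.INTER_NEAREST))
E
```

```text
2
0.003 895 [ 0.573 -0.142] [0.706 0.014]
0.009 64 [ 0.581 -0.096] [0.66  0.009]
0.015 380 [ 0.609 -0.1  ] [ 0.671 -0.031]
0.021 117 [ 0.609 -0.095] [ 0.67  -0.033]
0.027 0  
0.033 0  
0.039 0  
0.045 0  
0.051 9 [ 0.62 -0.11] [ 0.656 -0.013]
0.057 24 [ 0.618 -0.112] [ 0.652 -0.01 ]
0.063 18 [ 0.618 -0.11 ] [ 0.655 -0.012]
0.069 19 [ 0.618 -0.112] [ 0.648 -0.011]
0.075 16 [ 0.617 -0.114] [ 0.645 -0.011]
0.081 8 [ 0.617 -0.114] [ 0.637 -0.105]
0.087 10 [ 0.617 -0.111] [ 0.639 -0.103]
0.093 11 [ 0.617 -0.117] [ 0.638 -0.102]
0.099 12 [ 0.628 -0.112] [ 0.638 -0.106]
0.105 7 [ 0.625 -0.112] [ 0.632 -0.107]
((0.6411040425300598, -0.06552831828594208), 0.03521939739584923)
3
0.003 909 [ 0.573 -0.143] [0.708 0.014]
0.009 73 [ 0.575 -0.097] [0.669 0.013]
0.015 324 [ 0.608 -0.099] [ 0.669 -0.03 ]
0.021 97 [ 0.61  -0.095] [ 0.657 -0.031]
0.027 1 [ 0.638 -0.034] [ 0.638 -0.034]
0.033 0  
0.039 4 [ 0.625 -0.094] [ 0.661 -0.033]
0.045 24 [ 0.622 -0.096] [ 0.661 -0.026]
0.051 21 [ 0.622 -0.095] [ 0.656 -0.027]
0.057 25 [ 0.622 -0.096] [ 0.654 -0.024]
0.063 15 [ 0.622 -0.097] [ 0.641 -0.025]
0.069 12 [ 0.622 -0.098] [ 0.641 -0.026]
0.075 7 [ 0.621 -0.097] [ 0.644 -0.087]
0.081 8 [ 0.622 -0.099] [ 0.639 -0.087]
0.087 7 [ 0.621 -0.098] [ 0.641 -0.09 ]
0.093 10 [ 0.628 -0.098] [ 0.638 -0.091]
0.099 5 [ 0.624 -0.095] [ 0.631 -0.092]
0.105 3 [ 0.623 -0.095] [ 0.628 -0.093]
((0.6416538953781128, -0.06456277519464493), 0.03541812673211098)
```

View pics/z3.png

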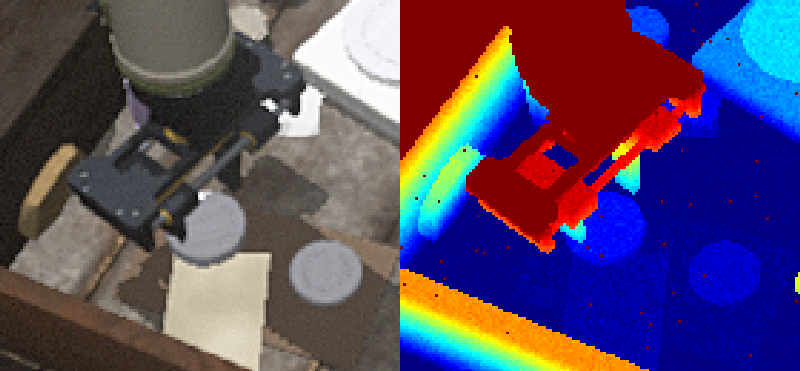

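Emit:
{"api": "play_rows", "payload": {"dp": [[0, 0, 0], [0, 0, 0], [0, 0, 0], [0, 0, 0]], "yaw": [0, 0, 0, 0], "hand": 0.087}}

```text
t: 5.48
ee_pos: [0.6425, -0.0654, 0.0063]
tcp_rot: [[-0.968, 0.252, 0.0], [0.252, 0.968, 0.0], [-0.0, 0.0, -1.0]]
wrist_force: [-0.6, -0.5, -0.3]
opening: 0.0842
```

Emit:
{"api": "play_rows", "payload": {"dp": [[0, 0, -0.006], [0, 0, -0.006], [0, 0, -0.003], [0, 0, 0]], "yaw": [0, 0, 0, 0]}}

```text
t: 5.98
ee_pos: [0.6422, -0.0654, -0.0092]
tcp_rot: [[-0.968, 0.252, -0.001], [0.252, 0.968, 0.0], [0.001, -0.0, -1.0]]
wrist_force: [-0.3, -0.6, 0.4]
opening: 0.0869
```

```bash
python3 - <<'E'
from h import *
save('side','side4')
print(ctrl.get_obs()['ee_pos'],ctrl.get_obs()['wrist_force'],ctrl.get_obs()['opening'])
P=world('side',np.load('pics/side4.npy')); a=cv2.imread('pics/side4.png')
q=P[170:300,150:290].reshape(-1,3)
s=(abs(q[:,0]-.6425)<.07)&(abs(q[:,1]+.0655)<.08)&(q[:,2]>.003)&(q[:,2]<.12)
q=q[s]
for z in np.arange(0.015,.11,.004):
        m=(q[:,2]>=z)&(q[:,2]<z+.004); print(round(z,3),m.sum(), np.round(q[m].min(0)[:2],3) if m.any() else '', np.round(q[m].max(0)[:2],3) if m.any() else '')
cv2.imwrite('pics/c6.png',cv2.resize(a[200:290,170:270],None,fx=6,fy=6,interpolation=cv2.INTER_CUBIC))
E
```

```text
[ 0.64248251 -0.06550217 -0.00883078] [-0.31352125 -0.61905055 -0.77860575] 0.08690116632277999
0.015 156 [ 0.609 -0.1  ] [ 0.675 -0.031]
0.019 252 [ 0.61  -0.098] [ 0.675 -0.031]
0.023 18 [ 0.611 -0.093] [ 0.653 -0.033]
0.027 5 [ 0.618 -0.111] [ 0.644 -0.012]
0.031 13 [ 0.62  -0.109] [ 0.654 -0.012]
0.035 14 [ 0.618 -0.11 ] [ 0.654 -0.012]
0.039 12 [ 0.617 -0.11 ] [ 0.645 -0.009]
0.043 14 [ 0.618 -0.111] [ 0.649 -0.01 ]
0.047 7 [ 0.618 -0.111] [ 0.644 -0.016]
0.051 12 [ 0.618 -0.114] [ 0.645 -0.01 ]
0.055 4 [ 0.618 -0.113] [ 0.637 -0.107]
0.059 5 [ 0.618 -0.109] [ 0.637 -0.102]
0.063 8 [ 0.618 -0.114] [ 0.639 -0.102]
0.067 6 [ 0.618 -0.111] [ 0.64  -0.104]
0.071 4 [ 0.617 -0.112] [ 0.638 -0.106]
0.075 9 [ 0.626 -0.113] [ 0.636 -0.105]
0.079 5 [ 0.626 -0.111] [ 0.631 -0.104]
0.083 3 [ 0.623 -0.11 ] [ 0.628 -0.107]
0.087 5 [ 0.619 -0.112] [ 0.627 -0.108]
0.091 1 [ 0.624 -0.11 ] [ 0.624 -0.11 ]
0.095 5 [ 0.615 -0.109] [ 0.622 -0.106]
0.099 6 [ 0.585 -0.137] [0.693 0.014]
0.103 22 [ 0.585 -0.131] [0.694 0.014]
0.107 28 [ 0.584 -0.135] [0.695 0.013]
```

View pics/c6.png

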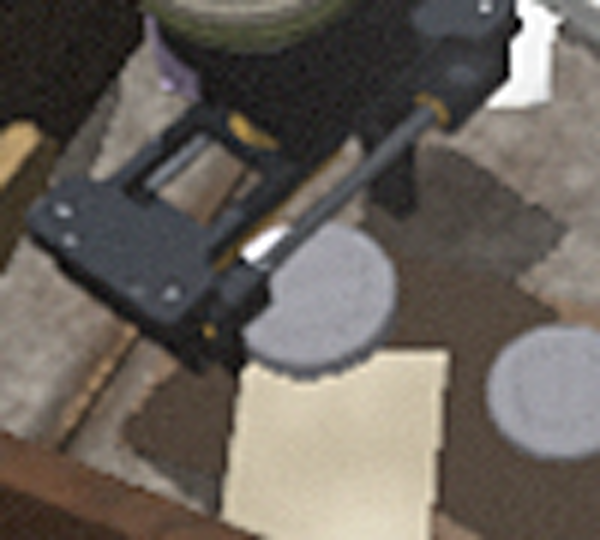

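Emit:
{"api": "play_rows", "payload": {"dp": [[0, 0, -0.006], [0, 0, -0.006], [0, 0, -0.004], [0, 0, 0], [0, 0, 0]], "yaw": [0, 0, 0, 0, 0]}}

```text
t: 6.65
ee_pos: [0.6426, -0.0655, -0.0246]
tcp_rot: [[-0.968, 0.252, 0.0], [0.252, 0.968, 0.0], [-0.0, 0.0, -1.0]]
wrist_force: [0.4, 0.5, 0.3]
opening: 0.0869
```

```bash
cat >> h.py <<'E'
def tipz(tag,c,n='side',r=.085):
    P=world(n,np.load(f'pics/{tag}.npy')); q=P.reshape(-1,3)
    q=q[(abs(q[:,0]-c[0])<r)&(abs(q[:,1]-c[1])<r)]
    return q
E
python3 - <<'E'
from h import *
save('side','side5')
print(ctrl.get_obs()['ee_pos'],ctrl.get_obs()['wrist_force'],ctrl.get_obs()['opening'])
P=world('side',np.load('pics/side5.npy'))
# left finger column: list z down a narrow strip of points with y near -.012
q=P[170:300,150:290].reshape(-1,3)
for lo,hi in((-.02,-.005),(-.118,-.1)):
    m=(q[:,1]>lo)&(q[:,1]<hi)&(q[:,0]>.6)&(q[:,0]<.67)&(q[:,2]>.006)&(q[:,2]<.09)
    print(np.round(np.sort(q[m][:,2])[:12],4))
q=q[(abs(q[:,0]-.64)<.06)&(abs(q[:,1]+.065)<.09)]
print(np.histogram(q[:,2],bins=np.arange(.06,.12,.004)))
E
```

```text
[ 0.64268902 -0.06551305 -0.02452834] [ 0.60723126  0.31924715 -0.33972151] 0.0871437596159816
[0.006  0.0061 0.0061 0.0062 0.0063 0.0063 0.0063 0.0065 0.0067 0.0068
 0.0069 0.0071]
[0.0075 0.013  0.015  0.0152 0.016  0.016  0.0167 0.0167 0.018  0.0186
 0.0192 0.0193]
(array([ 10,   3,   1,   8,   1,   6,  24,  33,  35,  91, 129, 135,  95,
        29]), array([0.06 , 0.064, 0.068, 0.072, 0.076, 0.08 , 0.084, 0.088, 0.092,
       0.096, 0.1  , 0.104, 0.108, 0.112, 0.116]))
```

Emit:
{"api": "play_rows", "payload": {"dp": [[0, 0, -0.003], [0, 0, -0.002], [0, 0, 0], [0, 0, 0]], "yaw": [0, 0, 0, 0]}}

```text
t: 7.2
ee_pos: [0.6426, -0.0655, -0.0297]
tcp_rot: [[-0.968, 0.252, 0.0], [0.252, 0.968, 0.0], [-0.0, 0.0, -1.0]]
wrist_force: [0.4, 0.0, -0.3]
opening: 0.0871
```

Emit:
{"api": "play_rows", "payload": {"dp": [[0, 0, 0], [0, 0, 0], [0, 0, 0], [0, 0, 0], [0, 0, 0]], "yaw": [0, 0, 0, 0, 0], "hand": 0.05}}

```text
t: 7.82
ee_pos: [0.6425, -0.0657, -0.0297]
tcp_rot: [[-0.968, 0.252, -0.0], [0.252, 0.968, -0.0], [-0.0, -0.0, -1.0]]
wrist_force: [-0.7, -0.9, 0.3]
opening: 0.0674
```

Emit:
{"api": "play_rows", "payload": {"dp": [[0, 0, 0.005], [0, 0, 0.015], [0, 0, 0.025], [0, 0, 0.03], [0, 0, 0.025], [0, 0, 0], [0, 0, 0]], "yaw": [0, 0, 0, 0, 0, 0, 0]}}

```text
t: 8.7
ee_pos: [0.6419, -0.0652, 0.0694]
tcp_rot: [[-0.968, 0.252, -0.001], [0.252, 0.968, 0.0], [0.001, 0.0, -1.0]]
wrist_force: [-0.1, -0.4, -5.9]
opening: 0.0672
```

```bash
cat >> h.py <<'E'
from scipy.optimize import minimize
def ring(n,im,c0,z,rs,sgn=-1,span=.006):
    """find centre maximising sharpness of dark circle radius r on plane z"""
    g=cv2.cvtColor(im,cv2.COLOR_BGR2GRAY).astype(np.float32)
    g=g-cv2.GaussianBlur(g,(0,0),4)
    t=np.linspace(0,2*np.pi,720,endpoint=False); best=None
    for r in rs:
        for dx in np.arange(-span,span+1e-9,.0005):
            for dy in np.arange(-span,span+1e-9,.0005):
                p=np.stack([c0[0]+dx+r*np.cos(t),c0[1]+dy+r*np.sin(t),np.full_like(t,z)],-1)
                u,v=proj(n,p)
                s=sgn*cv2.remap(g,u.astype(np.float32)[None],v.astype(np.float32)[None],cv2.INTER_LINEAR).mean()
                if best is None or s>best[0]: best=(s,c0[0]+dx,c0[1]+dy,r)
    return best
E
python3 - <<'E'
from h import *
for n in('top','side'):
    im=cv2.imread(f'pics/{n}0.png')
    print(n,ring(n,im,(.564,-.306),.052,[.0390,.0395,.04,.0405]), ring(n,im,(.467,-.234),.0414,[.012,.0125,.013],-1,.005))
o=ctrl.get_obs();print(o['ee_pos'],o['opening'],o['wrist_force'])
save('side','side6')
E
```

```text
Traceback (most recent call last):
  File "h.py", line 52, in ring
    u,v=proj(n,p)
        ~~~~^^^^^
  File "h.py", line 14, in proj
    c=ctrl.get_calibration(n); T=c['world_from_camera']
ValueError: time passes only in moves, steps and waits
```

```bash
sed -i 's/ctrl.get_calibration(n)/cal(n)/' h.py; cat >> h.py <<'E'
from functools import lru_cache
@lru_cache(None)
def cal(n): return ctrl.get_calibration(n)
E
python3 - <<'E'
from h import *
for n in('top','side'):
    im=cv2.imread(f'pics/{n}0.png')
    print(n,ring(n,im,(.564,-.306),.052,[.0390,.0395,.04,.0405]), ring(n,im,(.467,-.234),.0414,[.012,.0125,.013],-1,.005))
o=ctrl.get_obs();print(o['t'],o['ee_pos'],o['opening'],o['wrist_force'])
save('side','side6')
E
```

```text
top (np.float32(3.0867534), np.float64(0.5655), np.float64(-0.3075), 0.0395) (np.float32(39.95311), np.float64(0.4675), np.float64(-0.2335), 0.0125)
side (np.float32(4.9691467), np.float64(0.563), np.float64(-0.307), 0.0395) (np.float32(62.897076), np.float64(0.4635), np.float64(-0.229), 0.012)
8.7 [ 0.64187159 -0.0651695   0.06941734] 0.06717496695790086 [-0.11854206 -0.38980805 -5.93475429]
```

View pics/side6.png

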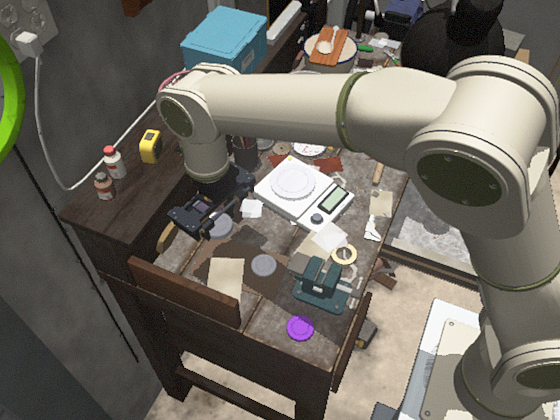

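```bash
python3 - <<'E'
from h import *
P=world('side',np.load('pics/side6.npy'))
for u,v in((200,100),(250,105),(300,105),(350,110),(400,115),(450,130),(480,160),(500,100),(500,300)): print((u,v),np.round(P[v,u],3))
for u in(250,300,350,420): 
    c=P[60:180,u]; m=(c[:,2]>.3)&(c[:,0]<.7); print(u,np.round(c[m].min(0),3),np.round(c[m].max(0),3))
E
```

```text
(200, 100) [ 0.594 -0.012  0.521]
(250, 105) [0.498 0.007 0.558]
(300, 105) [0.417 0.022 0.597]
(350, 110) [0.346 0.046 0.632]
(400, 115) [0.286 0.072 0.666]
(450, 130) [0.234 0.109 0.696]
(480, 160) [0.201 0.122 0.683]
(500, 100) [0.201 0.063 0.707]
(500, 300) [0.102 0.073 0.412]
250 [ 0.494 -0.06   0.491] [0.531 0.017 0.571]
300 [ 0.411 -0.039  0.53 ] [0.443 0.036 0.608]
350 [ 0.339 -0.02   0.564] [0.369 0.055 0.642]
420 [ 0.247 -0.541  0.301] [0.35  0.114 0.68 ]
```

Emit:
{"api": "play_rows", "payload": {"dp": [[-0.004, -0.0125, 0], [-0.009, -0.027, 0], [-0.01, -0.03, 0], [-0.01, -0.0305, 0], [-0.008, -0.025, 0], [0, 0, 0]], "yaw": [0, 0, 0, 0, 0, 0]}}

```text
t: 9.5
ee_pos: [0.5994, -0.1948, 0.0699]
tcp_rot: [[-0.966, 0.257, -0.001], [0.257, 0.966, -0.002], [0.001, -0.002, -1.0]]
wrist_force: [0.1, -0.6, -5.8]
opening: 0.0672
```

```bash
python3 - <<'E'
from h import *
save('side','side7')
P=world('side',np.load('pics/side7.npy'))
for u,v in((372,15),(378,20),(372,5)): print((u,v),np.round(P[v,u],3))
for x in(.3,.36,.42,.48,.54):
    q=P.reshape(-1,3); m=(abs(q[:,0]-x)<.012)&(q[:,2]>.4)&(q[:,2]<.75)&(q[:,1]>-.45)&(q[:,1]<.3); print(x,m.sum(),np.round(q[m].min(0),3),np.round(q[m].max(0),3))
print(ctrl.get_obs()['joint_positions'])
E
```

```text
(372, 15) [ 0.671 -1.356 -0.082]
(378, 20) [ 0.415 -0.33   0.522]
(372, 5) [ 0.723 -1.547 -0.15 ]
0.3 1719 [ 0.288 -0.076  0.572] [0.312 0.02  0.674]
0.36 1105 [ 0.348 -0.1    0.54 ] [ 0.372 -0.02   0.642]
0.42 1060 [ 0.408 -0.346  0.502] [ 0.432 -0.052  0.609]
0.48 709 [ 0.468 -0.154  0.483] [ 0.492 -0.08   0.579]
0.54 727 [ 0.528 -0.22   0.449] [ 0.552 -0.107  0.548]
[-0.19050107  0.46933812  0.56129401  1.60623642 -0.26682046  1.14446696
  1.74631492]
```

View pics/side7.png

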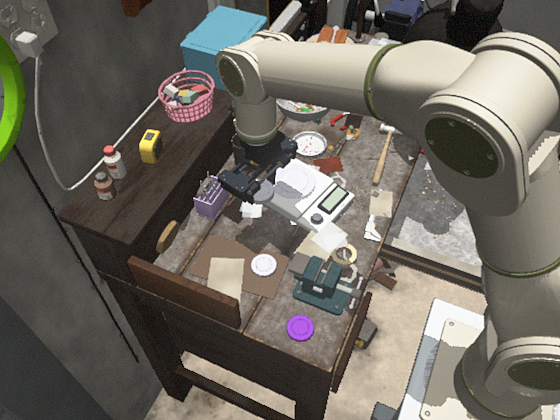

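Emit:
{"api": "play_rows", "payload": {"dp": [[-0.005, -0.0165, 0], [-0.008, -0.025, 0], [-0.008, -0.025, 0], [-0.008, -0.025, 0], [-0.006, -0.0175, 0], [-0.003, -0.0075, 0], [0, 0, 0], [0, 0, 0]], "yaw": [0, 0, 0, 0, 0, 0, 0, 0]}}

```text
t: 10.55
ee_pos: [0.5642, -0.3056, 0.0701]
tcp_rot: [[-0.968, 0.25, 0.0], [0.25, 0.968, 0.001], [0.0, 0.001, -1.0]]
wrist_force: [-0.3, 0.5, -4.9]
opening: 0.0674
```

```bash
python3 - <<'E'
from h import *
save('side','side8');save('top','top8')
o=ctrl.get_obs();print(o['ee_pos'],o['wrist_force'],o['tcp_rot'])
a=cv2.imread('pics/side8.png');b=cv2.imread('pics/top8.png')
cv2.imwrite('pics/c8.png',np.hstack([cv2.resize(a[120:240,230:380],(500,400)),cv2.resize(b[130:290,270:400],(300,400))]))
P=world('side',np.load('pics/side8.npy')); q=P.reshape(-1,3)
m=(abs(q[:,0]-.5636)<.04)&(abs(q[:,1]+.307)<.04)&(q[:,2]>.108)&(q[:,2]<.13); print(m.sum(), q[m].mean(0), cv2.minEnclosingCircle(q[m][:,:2].astype(np.float32)))
E
```

```text
[ 0.56409098 -0.30578313  0.07018728] [ 0.45322645  0.27756773 -5.03254483] [[-9.68116955e-01  2.50498609e-01  9.55789988e-05]
 [ 2.50498619e-01  9.68116759e-01  6.18548864e-04]
 [ 6.24139993e-05  6.22770049e-04 -9.99999804e-01]]
310 [ 0.54886816 -0.3022355   0.11862719] ((0.562150239944458, -0.3059236407279968), 0.04350749030709267)
```

View pics/c8.png

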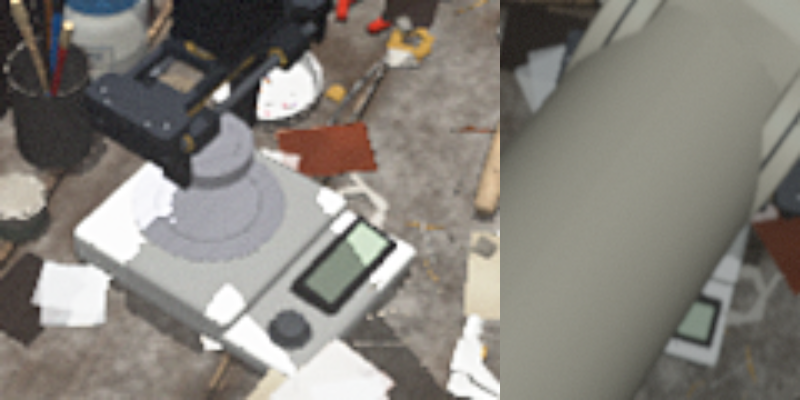

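Emit:
{"api": "play_rows", "payload": {"dp": [[0, 0, -0.01], [0, 0, -0.015], [0, 0, -0.01], [0, 0, -0.007], [0, 0, -0.003], [0, 0, 0], [0, 0, 0]], "yaw": [0, 0, 0, 0, 0, 0, 0]}}

```text
t: 11.52
ee_pos: [0.5638, -0.3071, 0.0257]
tcp_rot: [[-0.968, 0.252, 0.001], [0.252, 0.968, -0.0], [-0.001, 0.0, -1.0]]
wrist_force: [0.1, -0.3, -5.3]
opening: 0.067
```

```bash
python3 - <<'E'
from h import *
save('side','side9')
o=ctrl.get_obs();print(o['ee_pos'],o['wrist_force'])
a=cv2.imread('pics/side9.png')
o=ortho('side',a,.49,.63,-.39,-.22,.0565+.0175,.0005)
cv2.imwrite('pics/c9.png',np.hstack([cv2.resize(a[140:230,250:350],None,fx=4,fy=4,interpolation=cv2.INTER_CUBIC),cv2.resize(o,(400,360))]))
E
```

```text
[ 0.56379975 -0.30710126  0.02571265] [ 0.78336667 -0.39343735 -4.79062766]
```

View pics/c9.png

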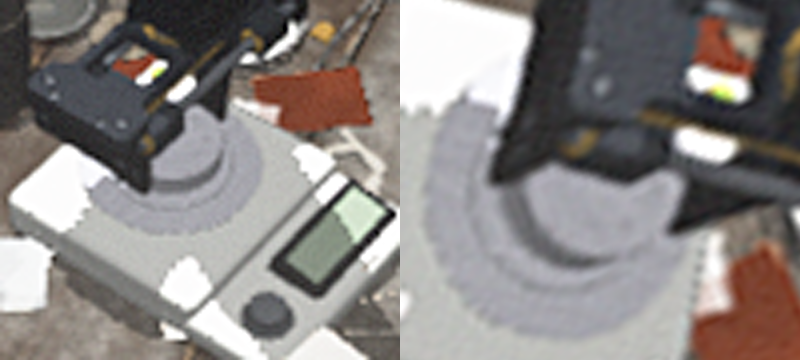

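Emit:
{"api": "play_rows", "payload": {"dp": [[0, 0, -0.002], [0, 0, -0.0015], [0, 0, -0.001], [0, 0, 0]], "yaw": [0, 0, 0, 0]}}

```text
t: 12.08
ee_pos: [0.5634, -0.3069, 0.0207]
tcp_rot: [[-0.968, 0.252, -0.0], [0.252, 0.968, 0.0], [0.0, 0.0, -1.0]]
wrist_force: [0.3, 0.8, -4.9]
opening: 0.0671
```

Emit:
{"api": "play_rows", "payload": {"dp": [[0, 0, -0.0005], [0, 0, -0.0005], [0, 0, 0]], "yaw": [0, 0, 0]}}

```text
t: 12.45
ee_pos: [0.5635, -0.3069, 0.0197]
tcp_rot: [[-0.968, 0.252, -0.0], [0.252, 0.968, 0.0], [0.0, 0.0, -1.0]]
wrist_force: [0.4, -0.3, -4.2]
opening: 0.0672
```

Emit:
{"api": "play_rows", "payload": {"dp": [[0, 0, -0.0005], [0, 0, 0]], "yaw": [0, 0]}}

```text
t: 12.7
ee_pos: [0.5636, -0.307, 0.0194]
tcp_rot: [[-0.968, 0.252, 0.0], [0.252, 0.968, 0.0], [-0.0, 0.0, -1.0]]
wrist_force: [-0.7, 0.2, -3.8]
opening: 0.0672
```

Emit:
{"api": "play_rows", "payload": {"dp": [[0, 0, -0.0004], [0, 0, 0]], "yaw": [0, 0]}}

```text
t: 12.95
ee_pos: [0.5636, -0.307, 0.0193]
tcp_rot: [[-0.968, 0.252, 0.0], [0.252, 0.968, 0.0], [-0.0, 0.0, -1.0]]
wrist_force: [-2.5, 2.0, 2.7]
opening: 0.0671
```

Emit:
{"api": "play_rows", "payload": {"dp": [[0, 0, 0], [0, 0, 0], [0, 0, 0], [0, 0, 0]], "yaw": [0, 0, 0, 0], "hand": 0.08}}

```text
t: 13.45
ee_pos: [0.5636, -0.307, 0.0189]
tcp_rot: [[-0.968, 0.252, 0.0], [0.252, 0.968, -0.0], [-0.0, 0.0, -1.0]]
wrist_force: [-0.1, 0.4, -0.1]
opening: 0.0799
```

Emit:
{"api": "play_rows", "payload": {"dp": [[0, 0, 0.005], [0, 0, 0.01], [0, 0, 0.02], [0, 0, 0.025], [0, 0, 0.02], [0.0, 0.03, 0.01], [0, 0.04, 0], [0, 0.04, 0]], "yaw": [0, 0, 0, 0, 0, 0, 0, 0]}}

```text
t: 14.45
ee_pos: [0.5637, -0.196, 0.11]
tcp_rot: [[-0.968, 0.252, 0.001], [0.252, 0.968, 0.0], [-0.001, 0.0, -1.0]]
wrist_force: [0.5, -0.0, 0.0]
opening: 0.0796
```

Emit:
{"api": "play_rows", "payload": {"dp": [[-0.005, 0.04, 0], [-0.008, 0.04, 0], [-0.008, 0.03, 0], [-0.008, 0.0165, 0], [0, 0, 0], [0, 0, 0]], "yaw": [0, 0, 0, 0, 0, 0], "hand": 0.087}}

```text
t: 15.2
ee_pos: [0.5349, -0.0715, 0.1095]
tcp_rot: [[-0.967, 0.253, 0.001], [0.253, 0.967, -0.0], [-0.001, 0.0, -1.0]]
wrist_force: [-0.8, -0.7, -0.3]
opening: 0.0868
```

```bash
python3 - <<'E'
from h import *
save('side','side10');save('top','top10')
o=ctrl.get_obs();print(o['t'],o['ee_pos'],o['wrist_force'])
a=cv2.imread('pics/side10.png');b=cv2.imread('pics/top10.png')
cv2.imwrite('pics/c10.png',np.hstack([cv2.resize(a[130:300,200:400],(470,400)),cv2.resize(b[130:290,270:400],(325,400))]))
for n in('side','top'):
    im=a if n=='side' else b
    for z in (.0695,):
        print(n,ring(n,im,(.564,-.307),z,[.0335,.034,.0345]), 'pan outer',ring(n,im,(.564,-.307),.052,[.0395,.04],-1,.004))
E
```

```text
15.3 [ 0.53476377 -0.07171504  0.10911835] [-0.30873938 -0.66955522 -0.60645976]
side (np.float32(7.8562813), np.float64(0.5609999999999999), np.float64(-0.301), 0.034) pan outer (np.float32(-0.39959854), np.float64(0.568), np.float64(-0.303), 0.0395)
top (np.float32(17.469925), np.float64(0.564), np.float64(-0.306), 0.0335) pan outer (np.float32(2.1147282), np.float64(0.568), np.float64(-0.311), 0.0395)
```

View pics/c10.png

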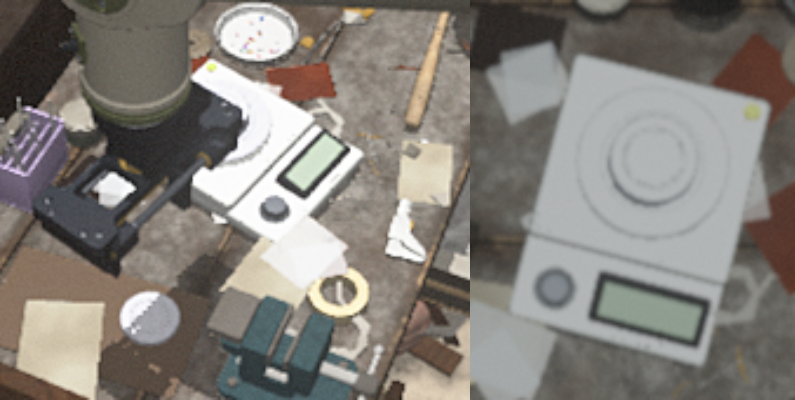

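```bash
python3 - <<'E'
from h import *
b=cv2.imread('pics/top10.png'); b0=cv2.imread('pics/top0.png')
print('pan outer0',ring('top',b0,(.5655,-.3075),.052,[.059,.0595],-1,.004),'now',ring('top',b,(.5655,-.3075),.052,[.059,.0595],-1,.004))
o=ortho('top',b,.50,.63,-.375,-.24,.0695,.0002); cv2.imwrite('pics/o10.png',cv2.convertScaleAbs(o,alpha=2.5,beta=-250))
P=world('top',np.load('pics/top10.npy')).reshape(-1,3)
m=(abs(P[:,0]-.564)<.05)&(abs(P[:,1]+.306)<.05)&(P[:,2]>.062)&(P[:,2]<.078); print(m.sum(),P[m].mean(0),cv2.minEnclosingCircle(P[m][:,:2].astype(np.float32)))
E
```

```text
pan outer0 (np.float32(6.40439), np.float64(0.5650000000000001), np.float64(-0.3075), 0.059) now (np.float32(6.398065), np.float64(0.5650000000000001), np.float64(-0.3075), 0.059)
990 [ 0.56512148 -0.30654024  0.06915693] ((0.5651637315750122, -0.3068120777606964), 0.034192994236946106)
```

View pics/o10.png

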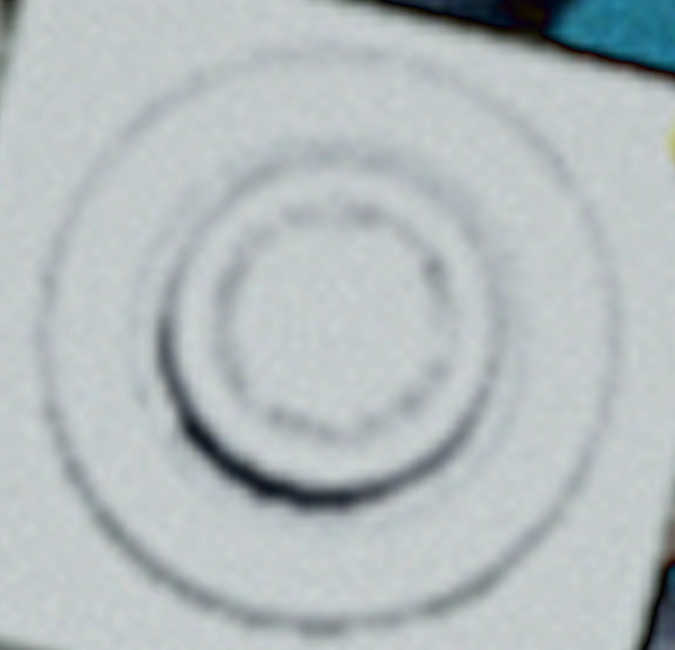

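```bash
python3 - <<'E'
from h import *
for n in('top','side'):
    P=world(n,np.load(f'pics/{n}0.npy')).reshape(-1,3)
    m=(P[:,2]>.045)&(P[:,2]<.15)&(P[:,0]<.56)&(P[:,0]>.3)&(P[:,1]<.03)&(P[:,1]>-.17); q=P[m]; print(n,q.min(0),q.max(0)); i=np.argsort(-q[:,0])[:6]; print(np.round(q[i],3))
E
```

```text
top [ 0.30127975 -0.09685805  0.04627468] [ 0.46062112 -0.03400524  0.09558396]
[[ 0.461 -0.088  0.085]
 [ 0.461 -0.086  0.087]
 [ 0.46  -0.085  0.089]
 [ 0.46  -0.083  0.088]
 [ 0.46  -0.081  0.088]
 [ 0.46  -0.079  0.088]]
side [ 0.30021506 -0.09371022  0.04525377] [ 0.45971074 -0.03032196  0.09587691]
[[ 0.46  -0.079  0.085]
 [ 0.459 -0.084  0.087]
 [ 0.459 -0.067  0.086]
 [ 0.459 -0.072  0.087]
 [ 0.459 -0.055  0.088]
 [ 0.459 -0.05   0.088]]
```

Emit:
{"api": "play_rows", "payload": {"dp": [[-0.001, 0.001, -0.01], [0, 0, -0.025], [0, 0, -0.025], [0, 0, -0.02], [0, 0, -0.015], [0, 0, -0.005], [0, 0, 0], [0, 0, 0]], "yaw": [0, 0, 0, 0, 0, 0, 0, 0]}}

```text
t: 16.3
ee_pos: [0.5341, -0.0695, 0.0095]
tcp_rot: [[-0.968, 0.252, 0.001], [0.252, 0.968, 0.0], [-0.001, 0.0, -1.0]]
wrist_force: [-1.0, -0.4, -0.2]
opening: 0.0868
```

Emit:
{"api": "play_rows", "payload": {"dp": [[0, -0.001, -0.01], [0, 0, -0.01], [0, 0, -0.008], [0, 0, -0.006], [0, 0, -0.004], [0, 0, -0.002], [0, 0, 0], [0, 0, 0]], "yaw": [0, 0, 0, 0, 0, 0, 0, 0]}}

```text
t: 17.3
ee_pos: [0.5337, -0.0705, -0.0309]
tcp_rot: [[-0.968, 0.252, 0.0], [0.252, 0.968, 0.0], [-0.0, 0.0, -1.0]]
wrist_force: [0.6, -0.8, -0.2]
opening: 0.087
```

```bash
python3 - <<'E'
from h import *
save('side','side11')
o=ctrl.get_obs();print(o['t'],o['ee_pos'],o['wrist_force'])
a=cv2.imread('pics/side11.png')
cv2.imwrite('pics/c11.png',cv2.resize(a[200:310,190:330],None,fx=5,fy=5,interpolation=cv2.INTER_CUBIC))
E
```

```text
17.35 [ 0.53371734 -0.07039287 -0.03089804] [0.49723964 0.36257673 1.31626642]
```

View pics/c11.png

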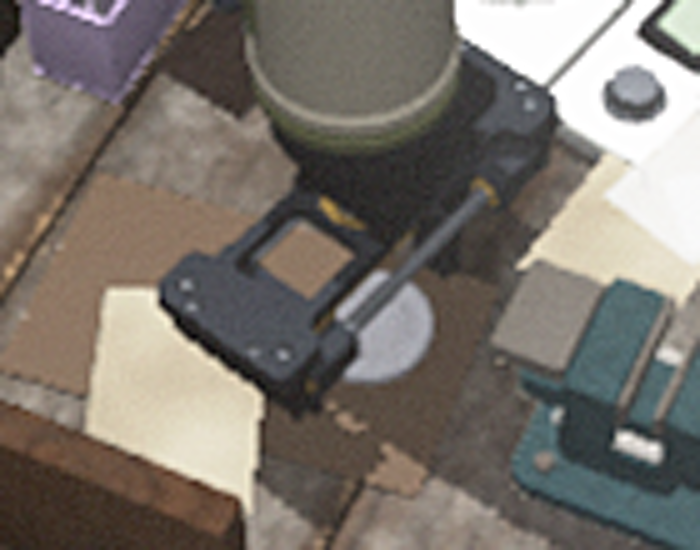

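Emit:
{"api": "play_rows", "payload": {"dp": [[0, 0, 0], [0, 0, 0], [0, 0, 0], [0, 0, 0], [0, 0, 0], [0, 0, 0]], "yaw": [0, 0, 0, 0, 0, 0], "hand": 0.04}}

```text
t: 18.1
ee_pos: [0.5335, -0.0705, -0.0311]
tcp_rot: [[-0.968, 0.252, -0.0], [0.252, 0.968, 0.0], [0.0, 0.0, -1.0]]
wrist_force: [0.2, 0.1, 0.1]
opening: 0.0586
```

Emit:
{"api": "play_rows", "payload": {"dp": [[0, 0, 0.004], [0, 0, 0.01], [0, 0, 0.02], [0, 0, 0.03], [0, 0, 0.03], [0, 0, 0.026], [0, 0, 0], [0, 0, 0]], "yaw": [0, 0, 0, 0, 0, 0, 0, 0]}}

```text
t: 19.1
ee_pos: [0.533, -0.0703, 0.0883]
tcp_rot: [[-0.968, 0.252, -0.001], [0.252, 0.968, 0.0], [0.001, 0.0, -1.0]]
wrist_force: [-0.4, -0.1, -1.6]
opening: 0.0584
```

```bash
python3 - <<'E'
from h import *
save('side','side12')
o=ctrl.get_obs();print(o['t'],o['ee_pos'],o['wrist_force'],o['opening'])
a=cv2.imread('pics/side12.png')
cv2.imwrite('pics/c12.png',cv2.resize(a[170:310,180:330],None,fx=4,fy=4,interpolation=cv2.INTER_CUBIC))
E
```

```text
19.15 [ 0.5327699  -0.07037604  0.08793044] [-0.28058272 -0.24173512 -1.47440773] 0.05863430684860142
```

View pics/c12.png

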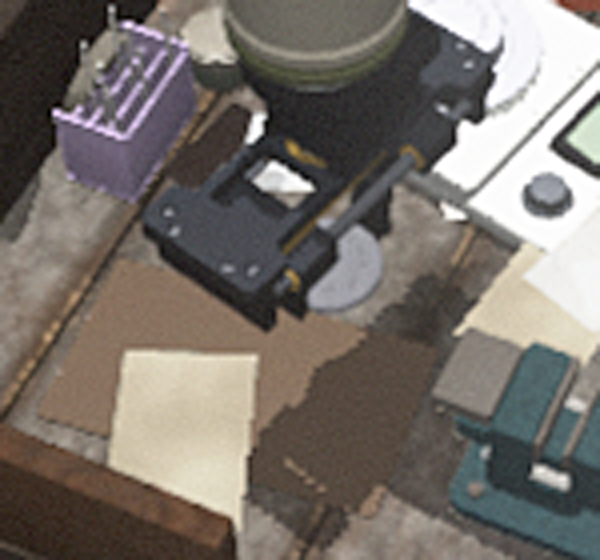

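Emit:
{"api": "play_rows", "payload": {"dp": [[0.002, -0.0135, 0], [0.004, -0.03, 0], [0.005, -0.04, 0], [0.005, -0.04, 0], [0.005, -0.04, 0], [0.004, -0.035, 0], [0.003, -0.025, 0], [0.002, -0.013, 0]], "yaw": [0, 0, 0, 0, 0, 0, 0, 0]}}

```text
t: 20.15
ee_pos: [0.5625, -0.3095, 0.0881]
tcp_rot: [[-0.967, 0.254, -0.002], [0.254, 0.967, -0.001], [0.001, -0.001, -1.0]]
wrist_force: [-0.7, -0.2, -2.0]
opening: 0.058
```

Emit:
{"api": "play_rows", "payload": {"dp": [[0, 0, 0], [0, 0, -0.01], [0, 0, -0.015], [0, 0, -0.013], [0, 0, -0.007], [0, 0, -0.002], [0, 0, 0], [0, 0, 0]], "yaw": [0, 0, 0, 0, 0, 0, 0, 0]}}

```text
t: 21.15
ee_pos: [0.5638, -0.3072, 0.0423]
tcp_rot: [[-0.968, 0.252, 0.001], [0.252, 0.968, -0.0], [-0.001, -0.0, -1.0]]
wrist_force: [-0.4, -0.2, -1.5]
opening: 0.0582
```

```bash
python3 - <<'E'
from h import *
save('side','side13')
o=ctrl.get_obs();print(o['t'],o['ee_pos'],o['wrist_force'],o['opening'])
a=cv2.imread('pics/side13.png')
cv2.imwrite('pics/c13.png',cv2.resize(a[130:230,240:360],None,fx=5,fy=5,interpolation=cv2.INTER_CUBIC))
E
```

```text
21.2 [ 0.56377255 -0.30713122  0.04233301] [ 1.1768689   0.09814594 -2.55716036] 0.05855432127590167
```

View pics/c13.png

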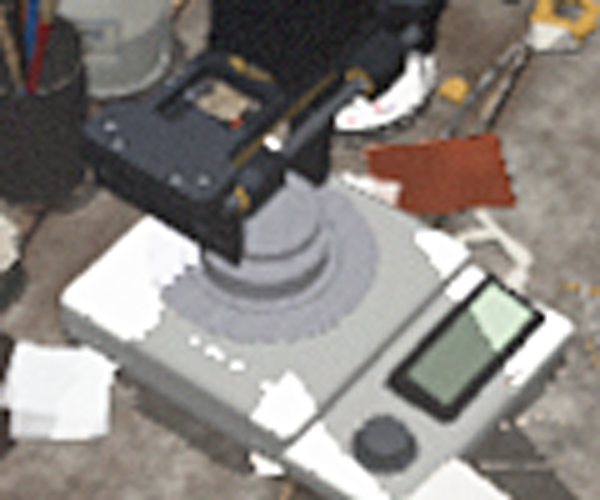

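Emit:
{"api": "play_rows", "payload": {"dp": [[0, 0, -0.002], [0, 0, -0.0015], [0, 0, -0.001], [0, 0, -0.0005], [0, 0, -0.0005], [0, 0, 0]], "yaw": [0, 0, 0, 0, 0, 0]}}

```text
t: 21.95
ee_pos: [0.5635, -0.307, 0.0364]
tcp_rot: [[-0.968, 0.252, 0.0], [0.252, 0.968, 0.0], [0.0, 0.0, -1.0]]
wrist_force: [-1.1, -0.4, -1.0]
opening: 0.0587
```

Emit:
{"api": "play_rows", "payload": {"dp": [[0, 0, -0.0005], [0, 0, 0]], "yaw": [0, 0]}}

```text
t: 22.2
ee_pos: [0.5635, -0.307, 0.0358]
tcp_rot: [[-0.968, 0.252, -0.0], [0.252, 0.968, 0.0], [0.0, 0.0, -1.0]]
wrist_force: [-0.2, 1.0, -2.3]
opening: 0.0586
```

Emit:
{"api": "play_rows", "payload": {"dp": [[0, 0, -0.0004], [0, 0, 0]], "yaw": [0, 0]}}

```text
t: 22.45
ee_pos: [0.5635, -0.307, 0.0355]
tcp_rot: [[-0.968, 0.252, 0.0], [0.252, 0.968, 0.0], [-0.0, 0.0, -1.0]]
wrist_force: [-0.5, -0.7, -1.4]
opening: 0.0584
```

Emit:
{"api": "play_rows", "payload": {"dp": [[0, 0, -0.0004], [0, 0, 0]], "yaw": [0, 0]}}

```text
t: 22.7
ee_pos: [0.5636, -0.307, 0.0354]
tcp_rot: [[-0.968, 0.252, 0.0], [0.252, 0.968, 0.0], [-0.0, 0.0, -1.0]]
wrist_force: [-2.1, 1.1, 3.1]
opening: 0.0584
```

Emit:
{"api": "play_rows", "payload": {"dp": [[0, 0, 0], [0, 0, 0], [0, 0, 0], [0, 0, 0]], "yaw": [0, 0, 0, 0], "hand": 0.074}}

```text
t: 23.2
ee_pos: [0.5635, -0.3069, 0.035]
tcp_rot: [[-0.968, 0.252, -0.0], [0.252, 0.968, 0.0], [0.0, 0.0, -1.0]]
wrist_force: [-0.6, 0.8, 0.3]
opening: 0.0737
```

Emit:
{"api": "play_rows", "payload": {"dp": [[0, 0, 0.004], [0, 0, 0.008], [0, 0, 0.015], [0, 0, 0.02], [0, 0, 0.02], [0, 0.005, 0.01], [0, 0.02, 0.0], [0, 0.04, 0]], "yaw": [0, 0, 0, 0, 0, 0, 0, 0]}}

```text
t: 24.2
ee_pos: [0.5628, -0.2412, 0.1114]
tcp_rot: [[-0.967, 0.254, -0.001], [0.254, 0.967, -0.0], [0.001, -0.0, -1.0]]
wrist_force: [0.2, 0.1, -0.5]
opening: 0.0743
```

Emit:
{"api": "play_rows", "payload": {"dp": [[-0.01, 0.04, 0], [-0.03, 0.04, 0], [-0.03, 0.04, 0], [-0.02, 0.03, 0], [0, 0, 0]], "yaw": [0, 0, 0, 0, 0], "hand": 0}}

```text
t: 24.82
ee_pos: [0.472, -0.0879, 0.1114]
tcp_rot: [[-0.969, 0.247, -0.001], [0.247, 0.969, 0.002], [0.002, 0.002, -1.0]]
wrist_force: [1.0, -0.6, 0.5]
opening: 0.0316
```

```bash
python3 - <<'E'
from h import *
save('top','top14');save('side','side14')
o=ctrl.get_obs();print(o['t'],o['ee_pos'],o['wrist_force'],o['opening'])
a=cv2.imread('pics/side14.png');b=cv2.imread('pics/top14.png')
o=ortho('top',b,.44,.63,-.38,-.2,.06,.0004)
cv2.imwrite('pics/c14.png',np.hstack([cv2.resize(a[110:290,220:370],(400,480)),cv2.resize(o,(400,480))]))
P=world('top',np.load('pics/top14.npy')).reshape(-1,3)
for lo,hi in((.062,.0735),(.0745,.09)):
    m=(abs(P[:,0]-.564)<.05)&(abs(P[:,1]+.306)<.05)&(P[:,2]>lo)&(P[:,2]<hi); print(m.sum(),P[m].mean(0),cv2.minEnclosingCircle(P[m][:,:2].astype(np.float32)))
E
```

```text
24.925 [ 0.47332789 -0.09088261  0.11184063] [ 0.48723392 -0.32467437  0.40912098] 0.02410187833878817
207 [ 0.55813265 -0.30220755  0.06890943] ((0.5655128955841064, -0.30688703060150146), 0.034072913229465485)
775 [ 0.5654987  -0.30682956  0.0781921 ] ((0.5659343600273132, -0.3070733845233917), 0.029923375695943832)
```

View pics/c14.png

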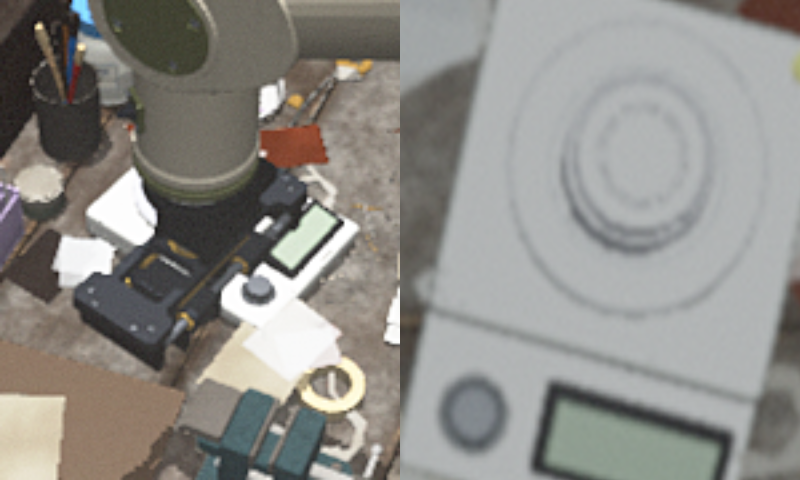

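Emit:
{"api": "play_rows", "payload": {"dp": [[0, -0.02, 0], [-0.002, -0.03, 0], [-0.002, -0.035, 0], [-0.002, -0.03, 0], [-0.002, -0.02, 0], [0, -0.007, 0], [0, 0, 0], [0, 0, 0]], "yaw": [0, 0, 0, 0, 0, 0, 0, 0]}}

```text
t: 25.92
ee_pos: [0.4658, -0.2331, 0.1119]
tcp_rot: [[-0.968, 0.251, -0.0], [0.251, 0.968, 0.0], [0.0, 0.0, -1.0]]
wrist_force: [-0.4, -0.3, 0.5]
opening: 0.0002
```

Emit:
{"api": "play_rows", "payload": {"dp": [[0, 0, -0.015], [0, 0, -0.025], [0, 0, -0.025], [0, 0, -0.015], [0, 0, -0.007], [0, 0, 0], [0, 0, 0]], "yaw": [0, 0, 0, 0, 0, 0, 0]}}

```text
t: 26.8
ee_pos: [0.4661, -0.2341, 0.0257]
tcp_rot: [[-0.968, 0.252, 0.001], [0.252, 0.968, -0.0], [-0.001, 0.0, -1.0]]
wrist_force: [0.5, -0.6, -0.6]
opening: 0.0006
```

```bash
python3 - <<'E'
from h import *
save('side','side15')
o=ctrl.get_obs();print(o['t'],o['ee_pos'],o['wrist_force'],o['opening'])
a=cv2.imread('pics/side15.png')
cv2.imwrite('pics/c15.png',cv2.resize(a[160:250,270:370],None,fx=6,fy=6,interpolation=cv2.INTER_CUBIC))
P=world('side',np.load('pics/side15.npy')).reshape(-1,3)
m=(abs(P[:,0]-.4656)<.03)&(abs(P[:,1]+.233)<.03)&(P[:,2]<.12)
print(np.histogram(P[m][:,2],bins=np.arange(.02,.12,.004)))
q=P[m&(P[:,2]>.056)&(P[:,2]<.09)]; print(q.min(0),q.max(0))
E
```

```text
26.85 [ 0.46604845 -0.23411872  0.02576152] [-0.0380571  -0.04115866  0.15597736] 0.0004451676812710739
(array([ 21, 133, 104,  26,  38,  31,   2,   0,   0,   0,   0,   6,   7,
        10,   4,   8,   4,   2,   4,   1,   2,   2,   2,   0]), array([0.02 , 0.024, 0.028, 0.032, 0.036, 0.04 , 0.044, 0.048, 0.052,
       0.056, 0.06 , 0.064, 0.068, 0.072, 0.076, 0.08 , 0.084, 0.088,
       0.092, 0.096, 0.1  , 0.104, 0.108, 0.112, 0.116]))
[ 0.45200529 -0.23725103  0.06447437] [ 0.46742207 -0.21736197  0.08826338]
```

View pics/c15.png

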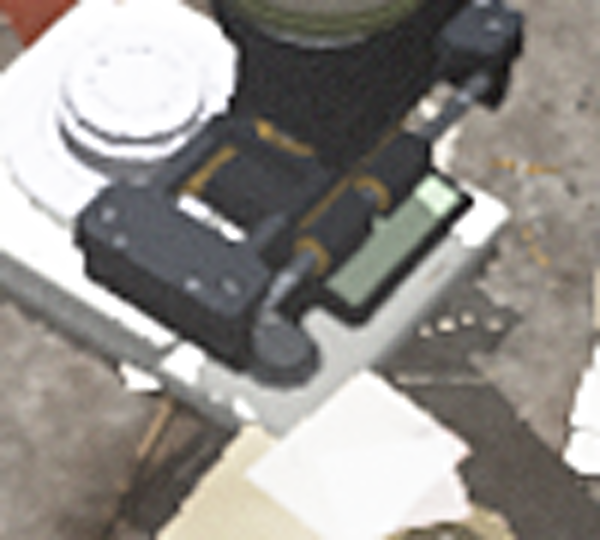

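Emit:
{"api": "play_rows", "payload": {"dp": [[0, 0.001, -0.005], [0, 0, -0.005], [0, 0, -0.003], [0, 0, -0.0015], [0, 0, -0.001], [0, 0, 0], [0, 0, 0]], "yaw": [0, 0, 0, 0, 0, 0, 0]}}

```text
t: 27.72
ee_pos: [0.4656, -0.233, 0.0097]
tcp_rot: [[-0.968, 0.252, 0.0], [0.252, 0.968, 0.0], [-0.0, 0.0, -1.0]]
wrist_force: [-0.2, -1.3, -0.1]
opening: 0.0004
```

```bash
python3 - <<'E'
from h import *
save('side','side16')
o=ctrl.get_obs();print(o['t'],o['ee_pos'],o['wrist_force'],o['opening'])
a=cv2.imread('pics/side16.png')
cv2.imwrite('pics/c16.png',cv2.resize(a[190:240,290:350],None,fx=10,fy=10,interpolation=cv2.INTER_CUBIC))
P=world('side',np.load('pics/side16.npy')).reshape(-1,3)
m=(abs(P[:,0]-.4656)<.02)&(abs(P[:,1]+.233)<.02)&(P[:,2]<.12)
print(np.histogram(P[m][:,2],bins=np.arange(.02,.12,.003)))
E
```

```text
27.775 [ 0.46558581 -0.2329769   0.00968223] [-0.29779787  0.0830495  -0.44983974] 0.00033785196434611567
(array([ 0, 10, 46, 22,  7, 11, 16,  6,  0,  1,  5,  4, 12,  3,  2,  6,  2,
        3,  2,  3,  1,  0,  2,  2,  1,  0,  0,  0,  0,  0,  0,  0,  0]), array([0.02 , 0.023, 0.026, 0.029, 0.032, 0.035, 0.038, 0.041, 0.044,
       0.047, 0.05 , 0.053, 0.056, 0.059, 0.062, 0.065, 0.068, 0.071,
       0.074, 0.077, 0.08 , 0.083, 0.086, 0.089, 0.092, 0.095, 0.098,
       0.101, 0.104, 0.107, 0.11 , 0.113, 0.116, 0.119]))
```

View pics/c16.png

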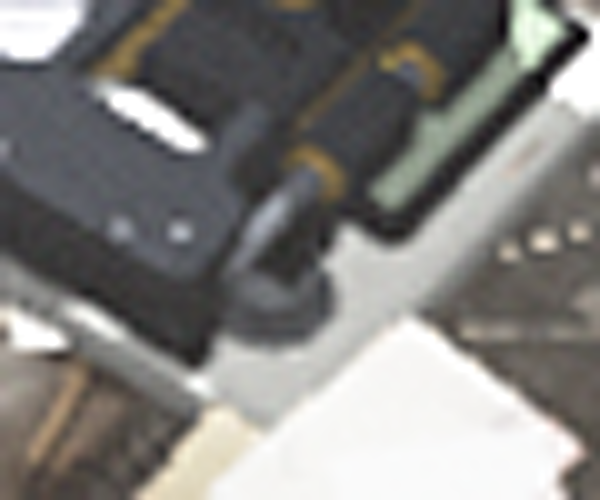

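Emit:
{"api": "play_rows", "payload": {"dp": [[0, 0, -0.0005], [0, 0, -0.0005], [0, 0, -0.0005], [0, 0, 0]], "yaw": [0, 0, 0, 0]}}

```text
t: 28.28
ee_pos: [0.4655, -0.2329, 0.008]
tcp_rot: [[-0.968, 0.252, -0.0], [0.252, 0.968, 0.0], [0.0, 0.0, -1.0]]
wrist_force: [-0.0, 0.4, 0.8]
opening: 0.0005
```

Emit:
{"api": "play_rows", "payload": {"dp": [[0, 0, -0.0005], [0, 0, -0.0005], [0, 0, 0]], "yaw": [0, 0, 0]}}

```text
t: 28.65
ee_pos: [0.4654, -0.2329, 0.007]
tcp_rot: [[-0.968, 0.252, -0.0], [0.252, 0.968, 0.0], [0.0, 0.0, -1.0]]
wrist_force: [-0.5, -0.1, 0.0]
opening: 0.0005
```

Emit:
{"api": "play_rows", "payload": {"dp": [[0, 0, -0.0005], [0, 0, 0]], "yaw": [0, 0]}}

```text
t: 28.9
ee_pos: [0.4655, -0.2329, 0.0065]
tcp_rot: [[-0.968, 0.252, -0.0], [0.252, 0.968, 0.0], [0.0, 0.0, -1.0]]
wrist_force: [-0.2, 0.3, -0.4]
opening: 0.0003
```

Emit:
{"api": "play_rows", "payload": {"dp": [[0, 0, -0.0005], [0, 0, 0]], "yaw": [0, 0]}}

```text
t: 29.15
ee_pos: [0.4655, -0.2329, 0.006]
tcp_rot: [[-0.968, 0.252, -0.0], [0.252, 0.968, 0.0], [0.0, 0.0, -1.0]]
wrist_force: [0.5, 0.4, 0.6]
opening: 0.0007
```

Emit:
{"api": "play_rows", "payload": {"dp": [[0, 0, -0.0005], [0, 0, 0]], "yaw": [0, 0]}}

```text
t: 29.4
ee_pos: [0.4655, -0.2329, 0.0056]
tcp_rot: [[-0.968, 0.252, 0.0], [0.252, 0.968, 0.0], [0.0, 0.0, -1.0]]
wrist_force: [0.7, -0.2, 0.7]
opening: 0.0003
```

Emit:
{"api": "play_rows", "payload": {"dp": [[0, 0, -0.0005], [0, 0, 0]], "yaw": [0, 0]}}

```text
t: 29.65
ee_pos: [0.4655, -0.2329, 0.005]
tcp_rot: [[-0.968, 0.252, -0.0], [0.252, 0.968, 0.0], [0.0, 0.0, -1.0]]
wrist_force: [-0.2, -0.4, 0.3]
opening: 0.0004
```

Emit:
{"api": "play_rows", "payload": {"dp": [[0, 0, -0.0005], [0, 0, 0]], "yaw": [0, 0]}}

```text
t: 29.9
ee_pos: [0.4655, -0.2329, 0.0045]
tcp_rot: [[-0.968, 0.252, -0.0], [0.252, 0.968, 0.0], [0.0, 0.0, -1.0]]
wrist_force: [0.0, 0.3, -0.3]
opening: 0.0004
```

Emit:
{"api": "play_rows", "payload": {"dp": [[0, 0, -0.0005], [0, 0, 0]], "yaw": [0, 0]}}

```text
t: 30.15
ee_pos: [0.4655, -0.2329, 0.004]
tcp_rot: [[-0.968, 0.252, -0.0], [0.252, 0.968, 0.0], [0.0, 0.0, -1.0]]
wrist_force: [0.6, -0.0, 0.4]
opening: 0.0005
```

Emit:
{"api": "play_rows", "payload": {"dp": [[0, 0, -0.0005], [0, 0, 0]], "yaw": [0, 0]}}

```text
t: 30.4
ee_pos: [0.4655, -0.2329, 0.0036]
tcp_rot: [[-0.968, 0.252, -0.0], [0.252, 0.968, 0.0], [0.0, 0.0, -1.0]]
wrist_force: [0.1, 0.2, -0.2]
opening: 0.0001
```

Emit:
{"api": "play_rows", "payload": {"dp": [[0, 0, -0.0005], [0, 0, 0]], "yaw": [0, 0]}}

```text
t: 30.65
ee_pos: [0.4655, -0.2329, 0.003]
tcp_rot: [[-0.968, 0.252, -0.0], [0.252, 0.968, 0.0], [0.0, 0.0, -1.0]]
wrist_force: [-0.1, -0.3, -0.4]
opening: 0.0005
```

Emit:
{"api": "play_rows", "payload": {"dp": [[0, 0, -0.0005], [0, 0, 0]], "yaw": [0, 0]}}

```text
t: 30.9
ee_pos: [0.4656, -0.2329, 0.0026]
tcp_rot: [[-0.968, 0.252, 0.0], [0.252, 0.968, 0.0], [-0.0, 0.0, -1.0]]
wrist_force: [-0.4, -0.2, 0.5]
opening: 0.0005
```

Emit:
{"api": "play_rows", "payload": {"dp": [[0, 0, -0.0005], [0, 0, 0]], "yaw": [0, 0]}}

```text
t: 31.15
ee_pos: [0.4656, -0.233, 0.0021]
tcp_rot: [[-0.968, 0.252, 0.0], [0.252, 0.968, 0.0], [-0.0, 0.0, -1.0]]
wrist_force: [-0.3, 0.1, 1.8]
opening: 0.0005
```

Emit:
{"api": "play_rows", "payload": {"dp": [[0, 0, -0.0005], [0, 0, 0]], "yaw": [0, 0]}}

```text
t: 31.4
ee_pos: [0.4656, -0.233, 0.0016]
tcp_rot: [[-0.968, 0.252, 0.0], [0.252, 0.968, 0.0], [-0.0, 0.0, -1.0]]
wrist_force: [-1.0, 0.5, 2.3]
opening: 0.0003
```

Emit:
{"api": "play_rows", "payload": {"dp": [[0, 0, -0.0005], [0, 0, 0]], "yaw": [0, 0]}}

```text
t: 31.65
ee_pos: [0.4655, -0.233, 0.0011]
tcp_rot: [[-0.968, 0.252, 0.0], [0.252, 0.968, 0.0], [-0.0, 0.0, -1.0]]
wrist_force: [-1.2, 0.0, 2.7]
opening: 0.0002
```

Emit:
{"api": "play_rows", "payload": {"dp": [[0, 0, -0.0005], [0, 0, 0]], "yaw": [0, 0]}}

```text
t: 31.9
ee_pos: [0.4656, -0.2329, 0.0006]
tcp_rot: [[-0.968, 0.252, 0.0], [0.252, 0.968, 0.0], [-0.0, 0.0, -1.0]]
wrist_force: [-0.7, 0.2, 2.8]
opening: 0.0005
```

Emit:
{"api": "play_rows", "payload": {"dp": [[0, 0, -0.0005], [0, 0, 0]], "yaw": [0, 0]}}

```text
t: 32.15
ee_pos: [0.4655, -0.233, 0.0]
tcp_rot: [[-0.968, 0.252, 0.0], [0.252, 0.968, 0.0], [0.0, 0.0, -1.0]]
wrist_force: [-0.3, -0.7, 2.8]
opening: 0.0003
```

Emit:
{"api": "play_rows", "payload": {"dp": [[0, 0, -0.0005], [0, 0, 0]], "yaw": [0, 0]}}

```text
t: 32.4
ee_pos: [0.4655, -0.233, -0.0005]
tcp_rot: [[-0.968, 0.252, -0.0], [0.252, 0.968, 0.0], [0.0, 0.0, -1.0]]
wrist_force: [-0.2, 0.3, 2.2]
opening: 0.0004
```

Emit:
{"api": "play_rows", "payload": {"dp": [[0, 0, -0.0004], [0, 0, 0], [0, 0, 0]], "yaw": [0, 0, 0]}}

```text
t: 32.78
ee_pos: [0.4655, -0.233, -0.0008]
tcp_rot: [[-0.968, 0.252, 0.0], [0.252, 0.968, 0.0], [0.0, 0.0, -1.0]]
wrist_force: [0.3, 0.5, 1.5]
opening: 0.0004
```

```bash
python3 - <<'E'
from h import *
o=ctrl.get_obs();print(o['t'],o['ee_pos'],o['wrist_force'])
for i in range(4):
    ctrl.get_image('side'); o=ctrl.get_obs();print(o['t'],o['ee_pos'][2],o['wrist_force'])
E
```

```text
32.775 [ 0.46551583 -0.2329505  -0.00081534] [0.31878683 0.46544778 1.45493607]
32.825 -0.0008102463067531998 [ 0.44685074 -0.60490734  2.97623549]
32.875 -0.0008025547919929613 [-0.85823384  0.02848438  2.69341376]
32.925 -0.0008469481040500118 [-0.73742434 -0.0391628   2.42586153]
32.975 -0.0008285625520512083 [-0.36345429  0.3003084   1.55913656]
```

Emit:
{"api": "play_rows", "payload": {"dp": [[0, 0, 0.001], [0, 0, 0.0015], [0, 0, 0.0018], [0, 0, 0.0018], [0, 0, 0.005], [0, 0, 0.01], [0, 0, 0.02], [0, 0, 0.03]], "yaw": [0, 0, 0, 0, 0, 0, 0, 0]}}

```text
t: 33.98
ee_pos: [0.465, -0.2329, 0.071]
tcp_rot: [[-0.968, 0.252, -0.001], [0.252, 0.968, 0.0], [0.001, -0.0, -1.0]]
wrist_force: [0.2, 0.6, 0.8]
opening: 0.0005
```

Emit:
{"api": "play_rows", "payload": {"dp": [[0, 0.02, 0.03], [0, 0.04, 0.02], [0, 0.04, 0], [0, 0.05, 0], [0, 0.04, 0], [0, 0.02, 0], [0, 0, 0], [0, 0, 0]], "yaw": [0, 0, 0, 0, 0, 0, 0, 0]}}

```text
t: 34.98
ee_pos: [0.4656, -0.0241, 0.1206]
tcp_rot: [[-0.967, 0.253, 0.0], [0.253, 0.967, -0.0], [-0.0, -0.0, -1.0]]
wrist_force: [0.2, 0.6, -0.3]
opening: 0.0003
```

```bash
python3 - <<'E'
from h import *
save('top','top20');save('side','side20')
o=ctrl.get_obs();print(o['t'],o['ee_pos'],o['wrist_force'],abs(o['dq']).max())
for t in('top0','top20'):
    P=world('top',np.load(f'pics/{t}.npy')); print(t,'key z',np.median(P[242:249,301:308,2]))
    P=P.reshape(-1,3)
    m=(abs(P[:,0]-.564)<.05)&(abs(P[:,1]+.306)<.05)&(P[:,2]>.0745)&(P[:,2]<.09)
    if m.sum(): print(m.sum(),P[m].mean(0))
b=cv2.imread('pics/top20.png');a=cv2.imread('pics/side20.png')
cv2.imwrite('pics/c20.png',np.hstack([cv2.resize(b[80:340,140:440],(462,400)),cv2.resize(a[110:350,220:400],(300,400))]))
E
```

```text
35.075 [ 0.46554021 -0.0241839   0.12043679] [-0.11585724 -0.03372372  0.41960623] 0.004605867612736715
top0 key z 0.04057479151169496
top20 key z 0.040778042378132096
781 [ 0.56563493 -0.30671336  0.07821189]
```

View pics/c20.png

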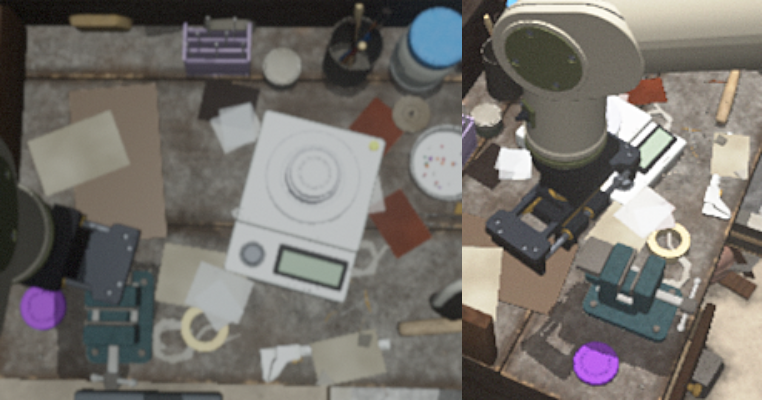

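```bash
python3 -c "
from rig import ctrl
print(ctrl.sign_off())"
```

```text
the job is handed in; nothing more can be done
None
```

The balance is loaded and the key has been pressed and released. I handed the job in at about 35 s, and the hand-in gives no verdict.

- **Weights:** I set the large weight on the pan and the small one on top of it. Both were lowered until the wrist force showed contact, then released. In the top camera view, the large weight's centre is within about 1 mm of the pan's centre, and the small one is within about 0.5 mm of the large one.
- **Key:** I pressed it in 0.5 mm steps. The force rose to about 2.8 N and then fell to about 2.2 N at an estimated 3.5 mm of travel. That is past the 2.5 mm click point and well short of the stiff part, so I stopped there. The measured peak was lower than the 3.7 N given, so the click is inferred from that force drop and the travel. After I let go, the key was back at its rest height.
- **Last pictures:** The stack stands by itself, and the gripper is clear and touching nothing. The tape roll, felt wheel, wax tin and purple disc look unmoved; I compared them by eye only.

**What disagreed:**
- **Fingertip height:** The real fingertips were about 38 mm above the reported TCP height. My first closing on the large weight therefore passed above it without touching. I saw this in the depth image, corrected for it and carried on.
- **Cameras:** The two cameras differed by about 2–3 mm in x, so I placed everything by distances measured relative to the first grasp.

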